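Strip the casting-frame cassette for washing

ROBOT

A 6-joint arm with a two-finger parallel gripper is mounted at the origin on the work surface. World frame = base frame: x ahead of the robot, y to its left, z up, the work surface at z = 0. Lengths are in m, angles in rad, forces in N, time in s.
With the tool pointing down it reaches from about 0.325 to 0.75 m from the base axis. Payload 7.6 kg.
Tool frame: the origin (TCP) lies midway between the tips of the shut fingers; the grasp point (between the pads) lies 19 mm behind it; z points along the fingers, y is the line along which they close (so a half turn about z gives the same grasp; the last joint's range is limited). The gripper opens to 85 mm and grips with 20 to 120 N. Pads are 22 mm wide; open, the fingers measure 114 mm over their backs; the gripper's body (76 mm by 85 mm) begins 54 mm behind the grasp point. The pads swing forward as they close: fully open they stand 13 mm farther back than shut.
Start: joints at [-1.409, 0.052, 1.401, -0, 1.689, -0.07], TCP at [0.121, -0.511, 0.231] pointing down, gripper open.
Joint ranges: [-2.9, 2.9], [-0.91, 2.17], [0.12, 2.37], [-1.06, 4.2], [0.26, 2.73], [-2.93, 2.93]. Speed limits (rad/s): [2.57, 2.57, 3.01, 3.14, 3.14, 3.14].

INTERFACE

Orientations are given as a 3x3 rotation matrix whose columns are the frame's x, y, z axes.
In Python, from station import sensors, eyes, bot gives the robot as it stands. The module is installed in compiled form; this text tells all that it offers.
- The arm moves only by the tool apply_moves, never from a script. Its argument "rows" is a list of rows, each a list of 2 entries, a list of its own where there are three numbers: the shift along the tool's x, y, z as a fraction of full scale, then the turn, a rotation vector about the tool's x, y, z as a fraction of full scale. A call has 1 to 20 rows; each row is the pose to reach, as a shift and turn from the pose commanded when the call began, along the tool's axes at that moment; what a row does not reach only later rows make up. Full scale, the value 1, is 0.6 m for a shift and 0.5 rad for a turn. A row lasts 1/12 s, in which the tool goes at most 41.7 mm and 7.16 degrees, less where a joint would pass 70% of its speed; a pose out of reach is approached as far as the arm can. A call with a number of a shift or a turn outside -1 to 1 is refused whole. A call with a gripper value outside its range is refused whole. "hand" is the opening, from 0 (shut) to 1 (fully open), set as the call begins (left out, the last holds). The fingers move at their own pace and stop on an object; "newtons" is the grip in N (left out, the last holds). Time passes only in rows, so rows that repeat a pose let the fingers close. It gives the time, the measured TCP pose, the force, the opening and the grip force at its end, in the units of the state.
- sensors.get_state(): the state, without advancing time (a new reading comes with each control period).
- eyes.snapshot(name): name is "side" or "top" or "wrist"; returns the picture (400x640x3 uint8, red, green, blue); there is no depth.
- eyes.camera_model(name): a dict with "K" (3x3 intrinsics, pixels), "view" (4x4, takes a point from world to camera coordinates); the wrist camera has in their place "T_tool_cam" (4x4, takes a point from camera to tool coordinates, whose origin is the TCP and whose axes are the flange's). Camera axes: x right, y up, looking along -z (the intrinsics and any distortion apply to the point x, -y, -z); pixel columns grow to the right and rows downward; lengths in m; the calibration is good to about 2 mm. A picture is of the moment at which its call begins: read the wrist's pose just before it. camera_model takes no time and is no camera call.
- bot.finish_job(): hands the job in; it is judged then, once.
The state is a dict: "t": time; "joint_pos": joint angles; "joint_velocities": joint speeds; "effort": joint torques, N m; "tool_pos": TCP position; "tool_rot": TCP orientation; "wrist_force": force on the tool from outside, world axes, zero at the start; "ft_torque": the same for the moment, N m; "width": opening from 0.0 (shut) to 1.0 (fully open); "finger_force": force on a finger pad.
Only numpy, scipy, OpenCV 4.12 (cv2) and the standard library are available. Lean on these libraries where they do the work, as an engineer would, in place of code of your own. Each camera call takes 0.05 s, during which the arm holds its last target. There are 200 camera calls.

TASK

Open the white housing for washing: loosen all four captive thumbscrews fully, anticlockwise to their stops, then lift the cover plate off by its handle and lay it flat, handle up, in the middle of the red chopping board. Then stack all the blue L-shaped corners that were inside in one square pile, grip bars up, in the middle of the white wash tray, each turned half round from the one below so that it bridges the open side of that one and the pile lies flat and balanced. Do not disturb the chocolate discs, and leave everything released and at rest.

Things in the scene. Friction and masses are not known exactly. Their poses are not given: they have to be found in the camera images.
- cassette: White housing, 216 (x) by 256 (y) mm, fixed; origin: centre of its underside on the bench. Its deck, on which the blue corners lie, is 20 mm up, with a 12 mm rim. Standoffs at the deck's corners carry the cover with its underside 58 mm up; lips 6 mm higher leave it 3 mm of play. Screw posts 20 mm thick stand at x = +-70, y = +-113 mm.
- cover: Square aluminium cover plate 200 x 200 x 4 mm, 0.45 kg, loose once the screws are undone; origin at the centre of its underside. A black bridge handle runs along its y axis across its middle.
- cover_handle (a point): Middle of the handle's bar, 38 mm above the underside of the cover. The bar is 12 mm wide (x), 84 mm long (y), 12 mm high, with 28 mm free under it between its two feet (64 mm apart).
- board: Red plastic chopping board 220 x 220 x 8 mm, 0.9 kg, lying loose on the bench; origin at the centre of its underside. The cover is laid on it.
- tray: White open wash tray 160 x 160 mm, rim 16 mm high, walls 4 mm, fixed; origin at the centre of its underside, inner floor about 4 mm above that.
- screw1 (a joint): Turn of the left near captive thumbscrew (seen from the robot), rad. 0 is tight: its brass tab (25 mm long, 10 wide) points in over the cover's edge, 1 mm above it, and holds it down. It grows anticlockwise seen from above, to a stop at 2.3; past about 1.4 the tab is clear of the cover; it counts as fully loosened above 1.95. It stays where it is left and turns with about 0.03 N m.
- screw1_grip (a point): Point on that screw's axis, 81 mm above the bench, in its black thumb bar: 20 mm long, 10 mm thick, upright, from 67 to 91 mm above the bench. The point turns with the screw: the bar is long along its y axis, so it is pinched along its x axis; at joint value 0 these axes are parallel to those of the cassette.
- screw2 (a joint): Turn of the left far captive thumbscrew (seen from the robot), rad. 0 is tight: its brass tab (25 mm long, 10 wide) points in over the cover's edge, 1 mm above it, and holds it down. It grows anticlockwise seen from above, to a stop at 2.3; past about 1.4 the tab is clear of the cover; it counts as fully loosened above 1.95. It stays where it is left and turns with about 0.03 N m.
- screw2_grip (a point): Point on that screw's axis, 81 mm above the bench, in its black thumb bar: 20 mm long, 10 mm thick, upright, from 67 to 91 mm above the bench. The point turns with the screw: the bar is long along its y axis, so it is pinched along its x axis; at joint value 0 these axes are parallel to those of the cassette.
- screw3 (a joint): Turn of the right near captive thumbscrew (seen from the robot), rad. 0 is tight: its brass tab (25 mm long, 10 wide) points in over the cover's edge, 1 mm above it, and holds it down. It grows anticlockwise seen from above, to a stop at 2.3; past about 1.4 the tab is clear of the cover; it counts as fully loosened above 1.95. It stays where it is left and turns with about 0.03 N m.
- screw3_grip (a point): Point on that screw's axis, 81 mm above the bench, in its black thumb bar: 20 mm long, 10 mm thick, upright, from 67 to 91 mm above the bench. The point turns with the screw: the bar is long along its y axis, so it is pinched along its x axis; at joint value 0 these axes are parallel to those of the cassette.
- screw4 (a joint): Turn of the right far captive thumbscrew (seen from the robot), rad. 0 is tight: its brass tab (25 mm long, 10 wide) points in over the cover's edge, 1 mm above it, and holds it down. It grows anticlockwise seen from above, to a stop at 2.3; past about 1.4 the tab is clear of the cover; it counts as fully loosened above 1.95. It stays where it is left and turns with about 0.03 N m.
- screw4_grip (a point): Point on that screw's axis, 81 mm above the bench, in its black thumb bar: 20 mm long, 10 mm thick, upright, from 67 to 91 mm above the bench. The point turns with the screw: the bar is long along its y axis, so it is pinched along its x axis; at joint value 0 these axes are parallel to those of the cassette.
- corner1: Blue L-shaped corner, 90 g, may be absent: two flat legs 76 mm long, 32 wide, 18 thick. Origin: underside, centre of the 76 mm square it spans; legs along its -y and -x sides, open notch at +x+y. On top at (-18,-18) mm a white upright grip bar, 10 mm thick along the +x+y diagonal, 30 long across it, 18 to 33 mm above the underside: pinch it along the diagonal.
- corner1_tip (a point): Outer corner of the L at its underside, (-38,-38,0) mm in its frame.
- corner2: Blue L-shaped corner, 90 g, may be absent: two flat legs 76 mm long, 32 wide, 18 thick. Origin: underside, centre of the 76 mm square it spans; legs along its -y and -x sides, open notch at +x+y. On top at (-18,-18) mm a white upright grip bar, 10 mm thick along the +x+y diagonal, 30 long across it, 18 to 33 mm above the underside: pinch it along the diagonal.
- corner2_tip (a point): Outer corner of the L at its underside, (-38,-38,0) mm in its frame.
- corner3: Blue L-shaped corner, 90 g, may be absent: two flat legs 76 mm long, 32 wide, 18 thick. Origin: underside, centre of the 76 mm square it spans; legs along its -y and -x sides, open notch at +x+y. On top at (-18,-18) mm a white upright grip bar, 10 mm thick along the +x+y diagonal, 30 long across it, 18 to 33 mm above the underside: pinch it along the diagonal.
- corner3_tip (a point): Outer corner of the L at its underside, (-38,-38,0) mm in its frame.
- corner4: Blue L-shaped corner, 90 g, may be absent: two flat legs 76 mm long, 32 wide, 18 thick. Origin: underside, centre of the 76 mm square it spans; legs along its -y and -x sides, open notch at +x+y. On top at (-18,-18) mm a white upright grip bar, 10 mm thick along the +x+y diagonal, 30 long across it, 18 to 33 mm above the underside: pinch it along the diagonal.
- corner4_tip (a point): Outer corner of the L at its underside, (-38,-38,0) mm in its frame.
- disc_plain: Plain chocolate disc on a paper sheet, 140 mm across, 19 mm high, bystander; origin at the centre of its underside.
- disc_iced: Iced chocolate disc on a paper sheet, 140 mm across, 25 mm high, bystander; origin at the centre of its underside.
Things that resemble listed ones, but are neither listed nor needed, are in the scene too. Of the things that look like the tray, take the one that is farthest from the robot's base at the start.

How it is judged:
On the way, in this order (a step that is already met when the one before it is completed fails the run):
1. all four thumbscrews loosened while the cover is still on the housing (value of joint each of screw1, screw2, screw3, screw4 above 1.95 rad and horizontal distance between cover and cassette below 0.03 m and height (world z) of cover below 0.075 m), for 0.2 s.
2. cover lying flat in the middle of the red chopping board, let go (horizontal distance between cover and board below 0.035 m and z of cover in the frame of board below 0.013 m and angle between cover's own z axis and vertical below 0.05 rad and contact force between the fingers and cover below 0.2 N), for 0.2 s.
At the end, for the whole second after the job is handed in: Screws above 1.95 rad; cover flat, handle up, within 35 mm of board centre, released; all blue corners present flat, bars up, at rest in one pile within 25 mm of tray centre, within 16 mm and 0.25 rad of each other, each opposite to its neighbours above and below; no bystander moved over 30 mm (all of step 2 and value of joint each of screw1, screw2, screw3, screw4 above 1.95 rad and linear speed of each of cover, corner1, corner2, corner3, corner4 below 0.02 m/s and horizontal distance between each of corner1, corner2, corner3, corner4 and tray below 0.025 m and angle between each of corner1, corner2, corner3, corner4's own z axis and vertical below 0.07 rad and height (world z) of each of corner1, corner2, corner3, corner4 below 0.066 m and angle between the x axis of corner1 and the x axis of corner2, either way round below 0.25 rad and horizontal distance between corner1 and corner2 below 0.016 m and (z of corner1 in the frame of corner2 above 0.027 m or z of corner1 in the frame of corner2 below -0.027 m or (x of corner1_tip in the frame of corner2 above 0.01 m and y of corner1_tip in the frame of corner2 above 0.01 m)) and angle between the x axis of each of corner1, corner2 and the x axis of corner3, either way round below 0.25 rad and horizontal distance between each of corner1, corner2 and corner3 below 0.016 m and (z of corner1 in the frame of corner3 above 0.027 m or z of corner1 in the frame of corner3 below -0.027 m or (x of corner1_tip in the frame of corner3 above 0.01 m and y of corner1_tip in the frame of corner3 above 0.01 m)) and angle between the x axis of each of corner1, corner2, corner3 and the x axis of corner4, either way round below 0.25 rad and horizontal distance between each of corner1, corner2, corner3 and corner4 below 0.016 m and (z of corner1 in the frame of corner4 above 0.027 m or z of corner1 in the frame of corner4 below -0.027 m or (x of corner1_tip in the frame of corner4 above 0.01 m and y of corner1_tip in the frame of corner4 above 0.01 m)) and (z of corner2 in the frame of corner3 above 0.027 m or z of corner2 in the frame of corner3 below -0.027 m or (x of corner2_tip in the frame of corner3 above 0.01 m and y of corner2_tip in the frame of corner3 above 0.01 m)) and (z of corner2 in the frame of corner4 above 0.027 m or z of corner2 in the frame of corner4 below -0.027 m or (x of corner2_tip in the frame of corner4 above 0.01 m and y of corner2_tip in the frame of corner4 above 0.01 m)) and (z of corner3 in the frame of corner4 above 0.027 m or z of corner3 in the frame of corner4 below -0.027 m or (x of corner3_tip in the frame of corner4 above 0.01 m and y of corner3_tip in the frame of corner4 above 0.01 m))); the robot touches nothing.
It fails at once if disc plain disturbed (moved over 30 mm) (distance of disc_plain from where it was at the start of the episode above 0.03 m).
It fails at once if disc iced disturbed (moved over 30 mm) (distance of disc_iced from where it was at the start of the episode above 0.03 m).
Of corner1, corner2, corner3, corner4 only 2 to 4 are there at a start; the rules pass over those that are not, and their reading is None.
At some moment in a run one of board may be knocked a few centimetres aside while the robot is not near it.
Once in a run the grip may slacken for a moment while it holds something.
It also fails if it takes over 210 s, if anything falls off the work surface, if the arm or the gripper's body presses on something with over 40 N, if the wrist force passes 120 N, or if a joint passes its speed limit or range.

## Working session

There is one attempt and no reset: what is moved stays moved. The work goes in short steps, Python scripts to look and compute and a tool call to move; the robot and the scene stay as the last step left them, time stands still between calls to the robot, and variables do not carry over. Pictures are saved under pics/ and viewed, at most 14 in all, crops included, and the job is handed in when it is done.

Besides the shell and the picture viewer there is one more tool, called after "Emit:" in YAML: its name, and indented under it one key for each argument. apply_moves: Moves the arm, as the interface text tells. Its arguments: {"type":"object","properties":{"rows":{"type":"array","items":{"type":"array"}},"hand":{"type":"number"},"newtons":{"type":"number"}},"required":["rows"]}

```bash
mkdir -p pics; ls
cat > h.py <<'E'
import numpy as np, cv2
from station import sensors, eyes, bot
def snap(n,f=None):
    s=sensors.get_state(); im=eyes.snapshot(n)
    if f: cv2.imwrite('pics/'+f,im[:,:,::-1])
    return s,im
def cam(n,s=None):
    m=eyes.camera_model(n); K=np.array(m['K'])
    if 'view' in m: V=np.array(m['view']); T=np.linalg.inv(V)
    else:
        W=np.eye(4);W[:3,:3]=s['tool_rot'];W[:3,3]=s['tool_pos'];T=W@np.array(m['T_tool_cam'])
    return K,T
def ray(K,T,uv,z):
    uv=np.atleast_2d(np.array(uv,float)); d=(np.linalg.inv(K)@np.c_[uv,np.ones(len(uv))].T).T*[1,-1,-1]
    d=d@T[:3,:3].T; o=T[:3,3]; return o+d*((z-o[2])/d[:,2])[:,None]
def proj(K,T,P):
    P=np.atleast_2d(P); c=(P-T[:3,3])@T[:3,:3]; q=(c*[1,-1,-1])@K.T; return q[:,:2]/q[:,2:]
E
python3 - <<'E'
from h import *
s,_=snap('top','top0.png'); snap('side','side0.png')
for k,v in s.items(): print(k,np.round(v,3).tolist())
for n in('top','side','wrist'): print({k:np.round(v,3).tolist() for k,v in eyes.camera_model(n).items()})
E
```

```text
pics
t 0.0
joint_pos [-1.409, 0.053, 1.402, -0.0, 1.689, -0.07]
joint_velocities [0.0, 0.001, 0.0, -0.001, 0.003, 0.001]
effort [-0.0, -38.167, -36.019, 0.0, 0.006, -0.0]
tool_pos [0.121, -0.511, 0.23]
tool_rot [[0.973, 0.23, -0.0], [0.23, -0.973, 0.002], [0.0, -0.002, -1.0]]
wrist_force [-0.051, -0.343, -0.414]
ft_torque [-0.026, -0.076, 0.045]
finger_force 0.0
width 0.999
{'K': [[426.455, 0.0, 319.891], [0.0, 426.455, 201.152], [0.0, 0.0, 1.0]], 'view': [[0.023, -1.0, -0.002, -0.03], [0.996, 0.023, 0.087, -0.452], [-0.087, -0.004, 0.996, -1.264], [0.0, 0.0, 0.0, 1.0]]}
{'K': [[507.756, 0.0, 313.678], [0.0, 507.756, 205.704], [0.0, 0.0, 1.0]], 'view': [[-0.835, -0.55, -0.004, 0.364], [0.264, -0.408, 0.874, -0.2], [-0.483, 0.729, 0.486, -1.264], [0.0, 0.0, 0.0, 1.0]]}
{'K': [[343.394, 0.0, 322.534], [0.0, 343.394, 202.019], [0.0, 0.0, 1.0]], 'T_tool_cam': [[0.0, 0.965, 0.261, 0.066], [1.0, -0.0, 0.001, 0.0], [0.001, 0.261, -0.965, -0.144], [0.0, 0.0, 0.0, 1.0]]}
```

View pics/top0.png

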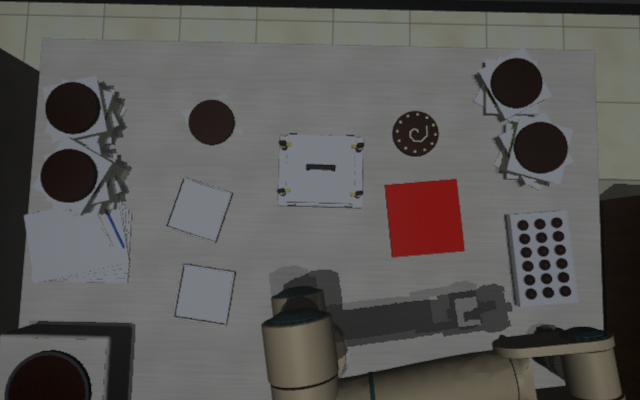

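View pics/side0.png

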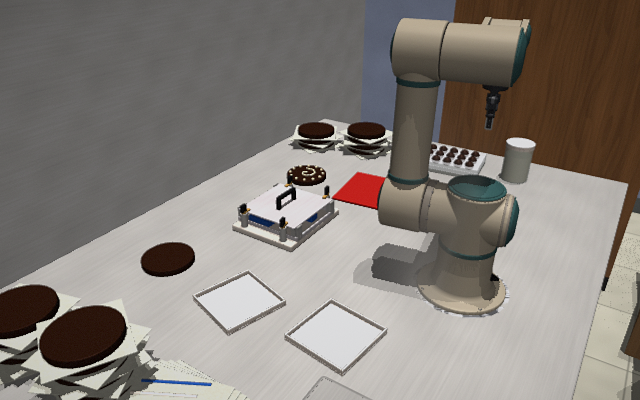

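The top picture shows the housing at (320,171) with four screws at about (282,143), (360,143), (282,192) and (360,193). The handle is at (321,168), the red board at (425,217), the plain disc at (212,122) and the iced disc at (415,133). There are two tray candidates, at (200,209) and (205,294). The robot stands at about (300,350), so (200,209) looks like the farther one; I'll check that numerically.

Run:
```python
from h import *
im=cv2.imread('pics/top0.png'); K,T=cam('top')
hsv=cv2.cvtColor(im,cv2.COLOR_BGR2HSV)
red=((hsv[...,1]>150)&(hsv[...,2]>90)&((hsv[...,0]<8)|(hsv[...,0]>172))).astype('uint8')
c=max(cv2.findContours(red,0,1)[0],key=cv2.contourArea); r=cv2.minAreaRect(c); print('board',r, ray(K,T,cv2.boxPoints(r).mean(0),.008).round(3))
for n,uv,z in [('trayA',(200,209),.01),('trayB',(205,294),.01),('cass',(320,171),.06),('handle',(321,168),.09),('plain',(212,122),.019),('iced',(415,133),.025),('s1',(282,192),.09),('s2',(282,143),.09),('s3',(360,193),.09),('s4',(360,143),.09)]:
    p=ray(K,T,uv,z)[0]; print(n,p.round(3),np.linalg.norm(p[:2]).round(3))
```

```text
board ((424.29217529296875, 217.56741333007812), (72.1971206665039, 72.43415069580078), 84.5596694946289) [[ 0.411 -0.336  0.008]]
trayA [0.421 0.343 0.01 ] 0.543
trayB [0.168 0.316 0.01 ] 0.358
cass [ 0.538 -0.018  0.06 ] 0.538
handle [ 0.542 -0.021  0.09 ] 0.542
plain [0.688 0.317 0.019] 0.757
iced [ 0.666 -0.303  0.025] 0.732
s1 [0.47  0.089 0.09 ] 0.478
s2 [0.612 0.093 0.09 ] 0.619
s3 [ 0.472 -0.133  0.09 ] 0.491
s4 [ 0.617 -0.131  0.09 ] 0.631
```

```bash
cat >> h.py <<'E'
def plan(p,yaw,frm=None):
    """shift/turn fractions from pose (default: state) to TCP p, tool down, tool-x at world angle yaw"""
    s=sensors.get_state(); R=np.array(s['tool_rot']); o=np.array(s['tool_pos'])
    if frm is not None: o,R=np.array(frm[0]),Rd(frm[1])
    from scipy.spatial.transform import Rotation as Ro
    sh=R.T@(np.array(p)-o)/.6; rv=Ro.from_matrix(R.T@Rd(yaw)).as_rotvec()/.5
    print('shift',sh.round(4).tolist(),'turn',rv.round(4).tolist()); return sh,rv
def Rd(a):
    c,s=np.cos(a),np.sin(a); return np.array([[c,s,0],[s,-c,0],[0,0,-1.]])
E
python3 - <<'E'
from h import *
plan([.50,-.02,.36],0)
E
```

```text
shift [0.8034, -0.651, -0.2148] turn [-0.0027, 0.0002, 0.4635]
```

Emit:
apply_moves:
  rows:
    - [[0.1, -0.05, -0.21], [0, 0, 0.1]]
    - [[0.2, -0.1, -0.21], [0, 0, 0.2]]
    - [[0.8034, -0.651, -0.2148], [-0.0027, 0, 0.4635]]
    - [[0.8034, -0.651, -0.2148], [-0.0027, 0, 0.4635]]
    - [[0.8034, -0.651, -0.2148], [-0.0027, 0, 0.4635]]
    - [[0.8034, -0.651, -0.2148], [-0.0027, 0, 0.4635]]
    - [[0.8034, -0.651, -0.2148], [-0.0027, 0, 0.4635]]
    - [[0.8034, -0.651, -0.2148], [-0.0027, 0, 0.4635]]
    - [[0.8034, -0.651, -0.2148], [-0.0027, 0, 0.4635]]
    - [[0.8034, -0.651, -0.2148], [-0.0027, 0, 0.4635]]
    - [[0.8034, -0.651, -0.2148], [-0.0027, 0, 0.4635]]
    - [[0.8034, -0.651, -0.2148], [-0.0027, 0, 0.4635]]
    - [[0.8034, -0.651, -0.2148], [-0.0027, 0, 0.4635]]
    - [[0.8034, -0.651, -0.2148], [-0.0027, 0, 0.4635]]
    - [[0.8034, -0.651, -0.2148], [-0.0027, 0, 0.4635]]
    - [[0.8034, -0.651, -0.2148], [-0.0027, 0, 0.4635]]
    - [[0.8034, -0.651, -0.2148], [-0.0027, 0, 0.4635]]
    - [[0.8034, -0.651, -0.2148], [-0.0027, 0, 0.4635]]
    - [[0.8034, -0.651, -0.2148], [-0.0027, 0, 0.4635]]
    - [[0.8034, -0.651, -0.2148], [-0.0027, 0, 0.4635]]

```text
t: 1.77
tool_pos: [0.4996, -0.021, 0.3601]
tool_rot: [[1.0, -0.001, -0.0], [-0.001, -1.0, -0.002], [-0.0, 0.002, -1.0]]
wrist_force: [0.7, -0.8, 0.7]
width: 1.001
finger_force: 0.0
```

Run:
```python
from h import *
s,im=snap('wrist','w1.png'); print(s['t'],s['tool_pos'],s['joint_pos'],s['tool_rot'])
```

```text
1.7667 [ 0.49957419 -0.02098239  0.36008362] [-1.14933364e-01 -6.68076482e-03  1.20597948e+00 -1.73261805e-03
  1.94218704e+00  1.45657601e+00] [[ 9.99999097e-01 -1.34185164e-03 -7.94632957e-05]
 [-1.34197831e-03 -9.99997794e-01 -1.61604255e-03]
 [-7.72946310e-05  1.61614772e-03 -9.99998691e-01]]
```

View pics/w1.png

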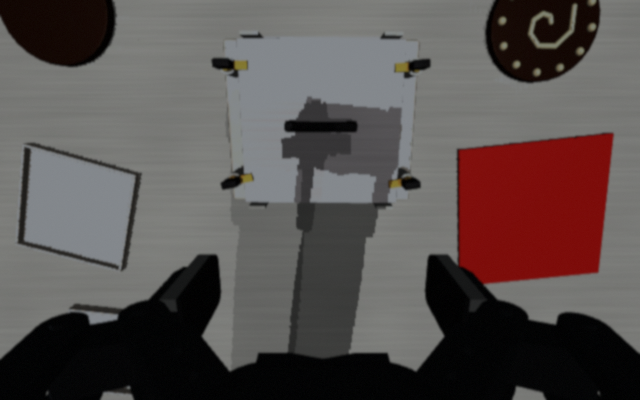

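The wrist picture shows the four black thumb bars at (222,64), (420,65), (235,182) and (408,183), each with a brass tab pointing inward. The handle is at (320,126), the board at (535,205) and the farther tray at (80,205). It confirms the chosen housing, board and tray; next I'll fit the poses.

```bash
cat >> h.py <<'E'
def blobs(mask,amin):
    n,l,st,ce=cv2.connectedComponentsWithStats(mask.astype('uint8'))
    return [(ce[i],st[i]) for i in range(1,n) if st[i,4]>=amin]
E
python3 - <<'E'
from h import *
s=sensors.get_state(); K,T=cam('wrist',s); im=cv2.imread('pics/w1.png'); g=im.max(2)
hsv=cv2.cvtColor(im,cv2.COLOR_BGR2HSV)
roi=np.zeros_like(g); roi[20:210,205:440]=1
for c,st in blobs((g<45)&(roi>0),20): print('dark',c.round(1),st)
br=(hsv[...,1]>110)&(hsv[...,0]>12)&(hsv[...,0]<35)&(roi>0)&(g>60)
for c,st in blobs(br,10): print('brass',c.round(1),st, ray(K,T,c,.065).round(4))
# bars
uv=[]
for u,v in [(235,182),(222,64),(408,183),(420,65)]:
    m=np.zeros_like(g); m[v-12:v+12,u-16:u+16]=1
    b=max(blobs((g<45)&(m>0),10),key=lambda b:b[1][4]); uv.append(b[0])
P=ray(K,T,uv,.080)[:,:2]; print(np.round(uv,1).tolist(),P.round(4).tolist())
M=np.array([[-70,113],[70,113],[-70,-113],[70,-113]])/1e3
A=P-P.mean(0); H=M.T@A; a=np.arctan2(H[0,1]-H[1,0],H[0,0]+H[1,1]); R=np.array([[np.cos(a),-np.sin(a)],[np.sin(a),np.cos(a)]])
print('cass',P.mean(0).round(4),'yaw',a); Q=M@R.T+P.mean(0); print('screws',Q.round(4).tolist(),'res mm',((P-Q)*1e3).round(1).tolist())
red=(hsv[...,1]>150)&((hsv[...,0]<8)|(hsv[...,0]>172))
b=max(cv2.findContours(red.astype('uint8'),0,1)[0],key=cv2.contourArea)
q=cv2.approxPolyDP(b,8,True)[:,0]; X=ray(K,T,q,.008); print('board',X.round(3).tolist(),X.mean(0))
E
```

```text
dark [252.6  35.9] [243  35  18   2  21]
dark [388.5  36.7] [382  35  17   3  22]
dark [222.9  63.5] [212  59  22  11 195]
dark [418.7  64.6] [409  60  21  11 183]
dark [320.8 126.1] [285 120  72  13 832]
dark [239.7 170.8] [236 168   7   7  31]
dark [400.9 172.4] [398 169   8   9  41]
dark [231.1 182.3] [222 176  19  13 161]
dark [410.2 183.1] [402 178  18  11 167]
dark [257.8 203.8] [251 203  16   3  24]
dark [380.4 204. ] [374 203  16   4  44]
dark [305.8 206.7] [299 204  15   6  84]
brass [239.8  64.7] [234  61  13   9 107] [[0.6166 0.0772 0.065 ]]
brass [402.3  67.2] [396  63  13   9 105] [[ 0.6136 -0.1171  0.065 ]]
brass [246.1 177.6] [240 174  13   9  76] [[0.4795 0.0779 0.065 ]]
brass [394.9 182.9] [389 179  13   8  81] [[ 0.4722 -0.1158  0.065 ]]
[[231.1, 182.3], [222.9, 63.5], [410.2, 183.1], [418.7, 64.6]] [[0.4765, 0.0937], [0.6162, 0.0933], [0.4751, -0.1319], [0.6146, -0.1326]]
cass [ 0.5456 -0.0194] yaw -0.005918118697933517
screws [[0.4763, 0.094], [0.6163, 0.0932], [0.4749, -0.132], [0.6149, -0.1328]] res mm [[0.2, -0.3], [-0.1, 0.1], [0.2, 0.1], [-0.3, 0.2]]
board [[0.53, -0.433, 0.008], [0.508, -0.218, 0.008], [0.324, -0.236, 0.008], [0.295, -0.275, 0.008], [0.317, -0.456, 0.008]] [ 0.39496949 -0.32350611  0.008     ]
```

Emit:
apply_moves:
  rows:
    - [[-0.0388, -0.1917, 0.3167], [0, 0, -1]]
    - [[-0.0388, -0.1917, 0.3167], [0, 0, -1]]
    - [[-0.0388, -0.1917, 0.3167], [0, 0, -1]]
    - [[-0.0388, -0.1917, 0.3167], [0, 0, -1]]
    - [[-0.0388, -0.1917, 0.3167], [0, 0, -1]]
    - [[-0.0388, -0.1917, 0.3167], [0, 0, -1]]
    - [[-0.0388, -0.1917, 0.3167], [0, 0, -1]]
  hand: 0.5
  newtons: 30

```text
t: 2.4
tool_pos: [0.4743, 0.0949, 0.166]
tool_rot: [[0.877, 0.48, -0.007], [0.48, -0.877, -0.002], [-0.007, -0.002, -1.0]]
wrist_force: [0.5, 0.1, -0.2]
width: 0.5
finger_force: 0.0
```

Emit:
apply_moves:
  rows:
    - [[0, 0, 0], [0, 0, -1]]
    - [[0, 0, 0], [0, 0, -1]]
    - [[0, 0, 0], [0, 0, -1]]
    - [[0, 0, 0], [0, 0, -1]]
    - [[0, 0, 0], [0, 0, -1]]

```text
t: 2.82
tool_pos: [0.4777, 0.0934, 0.172]
tool_rot: [[0.538, 0.843, 0.003], [0.843, -0.538, -0.001], [0.001, 0.004, -1.0]]
wrist_force: [-0.3, -1.2, -0.0]
width: 0.501
finger_force: 0.0
```

Emit:
apply_moves:
  rows:
    - [[0, 0, 0], [0, 0, -1]]
    - [[0, 0, 0], [0, 0, -1]]
    - [[0, 0, 0], [0, 0, -1]]
    - [[0, 0, 0], [0, 0, -1]]
    - [[0, 0, 0], [0, 0, -1]]

```text
t: 3.23
tool_pos: [0.4774, 0.0937, 0.1714]
tool_rot: [[0.071, 0.997, 0.002], [0.997, -0.071, -0.001], [-0.001, 0.002, -1.0]]
wrist_force: [0.4, 0.2, -0.2]
width: 0.499
finger_force: 0.0
```

Run:
```python
from h import *
s=sensors.get_state(); print(s['t'],s['tool_pos'],s['joint_pos'][5],s['width'])
plan([.4763,.094,.072],1.745)
```

```text
3.2333 [0.47739465 0.09374959 0.17136529] 0.1903964820035445 0.499181505697437
shift [0.0005, -0.0022, 0.1656] turn [0.0045, 0.003, -0.4913]
```

Emit:
apply_moves:
  rows:
    - [[0, -0.001, 0.08], [0, 0, -0.25]]
    - [[0, -0.001, 0.1656], [0, 0, -0.49]]
    - [[0, -0.001, 0.1656], [0, 0, -0.49]]
    - [[0, -0.001, 0.1656], [0, 0, -0.49]]
    - [[0, -0.001, 0.1656], [0, 0, -0.49]]
    - [[0, -0.001, 0.1656], [0, 0, -0.49]]

```text
t: 3.73
tool_pos: [0.4777, 0.0944, 0.0731]
tool_rot: [[-0.169, 0.986, 0.004], [0.986, 0.169, -0.001], [-0.002, 0.004, -1.0]]
wrist_force: [0.2, 0.4, -0.0]
width: 0.498
finger_force: 0.0
```

Emit:
apply_moves:
  rows:
    - [[0, 0, 0], [0, 0, 0]]
    - [[0, 0, 0], [0, 0, 0]]
    - [[0, 0, 0], [0, 0, 0]]
    - [[0, 0, 0], [0, 0, 0]]
    - [[0, 0, 0], [0, 0, 0]]
  hand: 0

```text
t: 4.15
tool_pos: [0.4764, 0.0946, 0.0723]
tool_rot: [[-0.173, 0.985, 0.001], [0.985, 0.173, -0.002], [-0.002, 0.001, -1.0]]
wrist_force: [-6.1, -1.2, 7.3]
width: 0.109
finger_force: 31.6
```

Run:
```python
from h import *
s=sensors.get_state(); print(s['t'],s['tool_pos'],s['joint_pos'][5],s['width'],s['wrist_force'],s['ft_torque'],s['finger_force'])
plan([.4763,.094,.072],1.765)
```

```text
4.15 [0.47641098 0.09457342 0.07231341] -0.05247303463570351 0.10944885992271645 [-6.07450254 -1.15088133  7.33595293] [-0.20846118  0.91841029  0.04454876] 31.5609410405159
shift [-0.0009, -0.0003, 0.0005] turn [0.0012, 0.0033, -0.0411]
```

Emit:
apply_moves:
  rows:
    - [[0, 0, 0], [0, 0, -0.25]]
    - [[0, 0, 0], [0, 0, -0.5]]
    - [[0, 0, 0], [0, 0, -0.75]]
    - [[0, 0, 0], [0, 0, -1]]
    - [[0, 0, 0], [0, 0, -1]]

```text
t: 4.57
tool_pos: [0.4763, 0.0945, 0.0723]
tool_rot: [[-0.629, 0.777, 0.0], [0.777, 0.629, -0.002], [-0.002, -0.001, -1.0]]
wrist_force: [-6.0, -1.7, 8.5]
width: 0.108
finger_force: 31.6
```

Emit:
apply_moves:
  rows:
    - [[0, 0, 0], [0, 0, -0.25]]
    - [[0, 0, 0], [0, 0, -0.5]]
    - [[0, 0, 0], [0, 0, -0.75]]
    - [[0, 0, 0], [0, 0, -1]]
    - [[0, 0, 0], [0, 0, -1]]

```text
t: 4.98
tool_pos: [0.4762, 0.0944, 0.0723]
tool_rot: [[-0.925, 0.381, 0.0], [0.381, 0.925, -0.002], [-0.001, -0.002, -1.0]]
wrist_force: [-6.9, -1.9, 9.2]
width: 0.115
finger_force: 31.7
```

Emit:
apply_moves:
  rows:
    - [[0, 0, 0], [0, 0, -0.25]]
    - [[0, 0, 0], [0, 0, -0.5]]
    - [[0, 0, 0], [0, 0, -0.75]]
    - [[0, 0, 0], [0, 0, -1]]
    - [[0, 0, 0], [0, 0, -1]]

```text
t: 5.4
tool_pos: [0.4761, 0.0943, 0.0723]
tool_rot: [[-0.994, -0.109, 0.0], [-0.109, 0.994, -0.002], [0.0, -0.002, -1.0]]
wrist_force: [-6.9, -2.6, 9.3]
width: 0.112
finger_force: 31.7
```

Emit:
apply_moves:
  rows:
    - [[0, 0, 0], [0, 0, -0.25]]
    - [[0, 0, 0], [0, 0, -0.5]]
    - [[0, 0, 0], [0, 0, -0.75]]
    - [[0, 0, 0], [0, 0, -1]]
    - [[0, 0, 0], [0, 0, -1]]
    - [[0, 0, 0], [0, 0, -1]]
    - [[0, 0, 0], [0, 0, -1]]

```text
t: 5.98
tool_pos: [0.4762, 0.0942, 0.0723]
tool_rot: [[-0.824, -0.567, 0.0], [-0.567, 0.824, -0.002], [0.001, -0.002, -1.0]]
wrist_force: [-7.7, -3.8, 8.3]
width: 0.111
finger_force: 31.7
```

Run:
```python
from h import *
s=sensors.get_state(); print(s['t'],s['tool_pos'],s['joint_pos'][5],s['width'],s['wrist_force'],s['ft_torque'],s['finger_force'])
R=s['tool_rot'];y=np.arctan2(R[1,0],R[0,0])%6.283;print(y, y-1.565)
```

```text
5.9833 [0.47615021 0.09420571 0.07226588] -2.052513058450888 0.1113212724142644 [-7.74149184 -3.80250869  8.27434038] [-0.44517666  1.17386761  0.02103136] 31.72376275062561
3.7441798989248625 2.1791798989248625
```

Emit:
apply_moves:
  rows:
    - [[0, 0, 0], [0, 0, 0]]
    - [[0, 0, 0], [0, 0, 0]]
    - [[0, 0, 0], [0, 0, 0]]
    - [[0, 0, -0.07], [0, 0, 0]]
    - [[0, 0, -0.13], [0, 0, 0]]
    - [[0, 0, -0.13], [0, 0, 0]]
  hand: 0.5

```text
t: 6.48
tool_pos: [0.4796, 0.0952, 0.1565]
tool_rot: [[-0.823, -0.567, 0.013], [-0.567, 0.823, 0.0], [-0.011, -0.007, -1.0]]
wrist_force: [2.0, 0.3, 0.3]
width: 0.496
finger_force: 0.0
```

Emit:
apply_moves:
  rows:
    - [[-0.1915, -0.1338, 0], [0, 0, 1]]
    - [[-0.1915, -0.1338, 0], [0, 0, 1]]
    - [[-0.1915, -0.1338, 0], [0, 0, 1]]
    - [[-0.1915, -0.1338, 0], [0, 0, 1]]
    - [[-0.1915, -0.1338, 0], [0, 0, 1]]

```text
t: 6.9
tool_pos: [0.6185, 0.0934, 0.1468]
tool_rot: [[-0.995, -0.097, -0.001], [-0.097, 0.995, -0.002], [0.001, -0.002, -1.0]]
wrist_force: [-0.7, -0.5, -0.0]
width: 0.502
finger_force: 0.0
```

Emit:
apply_moves:
  rows:
    - [[0, 0, 0], [0, 0, 1]]
    - [[0, 0, 0], [0, 0, 1]]
    - [[0, 0, 0], [0, 0, 1]]
    - [[0, 0, 0], [0, 0, 1]]
    - [[0, 0, 0], [0, 0, 1]]

```text
t: 7.32
tool_pos: [0.6158, 0.094, 0.1488]
tool_rot: [[-0.922, 0.388, 0.0], [0.388, 0.922, -0.001], [-0.001, -0.001, -1.0]]
wrist_force: [-0.5, -0.1, -0.7]
width: 0.499
finger_force: 0.0
```

Emit:
apply_moves:
  rows:
    - [[0, 0, 0], [0, 0, 1]]
    - [[0, 0, 0], [0, 0, 1]]
    - [[0, 0, 0], [0, 0, 1]]
    - [[0, 0, 0], [0, 0, 1]]
    - [[0, 0, 0], [0, 0, 1]]

```text
t: 7.73
tool_pos: [0.6159, 0.0939, 0.1488]
tool_rot: [[-0.625, 0.781, 0.0], [0.781, 0.625, -0.001], [-0.001, -0.001, -1.0]]
wrist_force: [0.1, -0.1, -0.1]
width: 0.497
finger_force: 0.0
```

Emit:
apply_moves:
  rows:
    - [[0, 0, 0], [0, 0, 1]]
    - [[0, 0, 0], [0, 0, 1]]
    - [[0, 0, 0], [0, 0, 1]]
    - [[0, 0, 0], [0, 0, 1]]
    - [[0, 0, 0], [0, 0, 1]]
    - [[0, 0, 0], [0, 0, 1]]

```text
t: 8.23
tool_pos: [0.6161, 0.0939, 0.1487]
tool_rot: [[-0.182, 0.983, 0.0], [0.983, 0.182, -0.001], [-0.001, -0.0, -1.0]]
wrist_force: [-0.7, 0.3, -0.0]
width: 0.498
finger_force: 0.0
```

Run:
```python
from h import *
s=sensors.get_state(); print(s['t'],s['tool_pos'],s['joint_pos'][5])
plan([.6163,.0932,.072],1.60)
```

```text
8.2333 [0.61614598 0.09386941 0.14873056] -0.0906654373528451
shift [-0.001, 0.0, 0.1279] turn [0.0002, 0.0028, 0.3081]
```

Emit:
apply_moves:
  rows:
    - [[-0.001, 0, 0.05], [0, 0, 0.2]]
    - [[-0.001, 0, 0.1], [0, 0, 0.31]]
    - [[-0.001, 0, 0.128], [0, 0, 0.31]]
    - [[-0.001, 0, 0.128], [0, 0, 0.31]]
    - [[-0.001, 0, 0.128], [0, 0, 0.31]]

```text
t: 8.65
tool_pos: [0.616, 0.0931, 0.0714]
tool_rot: [[-0.024, 1.0, -0.002], [1.0, 0.024, -0.002], [-0.002, -0.002, -1.0]]
wrist_force: [0.1, 0.8, 1.0]
width: 0.502
finger_force: 0.0
```

Emit:
apply_moves:
  rows:
    - [[0, 0, 0], [0, 0, 0]]
    - [[0, 0, 0], [0, 0, 0]]
    - [[0, 0, 0], [0, 0, 0]]
    - [[0, 0, 0], [0, 0, 0]]
    - [[0, 0, 0], [0, 0, 0]]
  hand: 0

```text
t: 9.07
tool_pos: [0.6165, 0.0932, 0.0742]
tool_rot: [[-0.02, 1.0, 0.001], [1.0, 0.02, -0.001], [-0.001, 0.001, -1.0]]
wrist_force: [-8.1, -0.7, 7.1]
width: 0.102
finger_force: 33.1
```

Emit:
apply_moves:
  rows:
    - [[0, 0, 0], [0, 0, -0.25]]
    - [[0, 0, 0], [0, 0, -0.5]]
    - [[0, 0, 0], [0, 0, -0.75]]
    - [[0, 0, 0], [0, 0, -1]]
    - [[0, 0, 0], [0, 0, -1]]

```text
t: 9.48
tool_pos: [0.6166, 0.0932, 0.0742]
tool_rot: [[-0.503, 0.864, 0.001], [0.864, 0.503, -0.001], [-0.002, 0.0, -1.0]]
wrist_force: [-6.4, 0.1, 7.9]
width: 0.108
finger_force: 33.0
```

Emit:
apply_moves:
  rows:
    - [[0, 0, 0], [0, 0, -0.25]]
    - [[0, 0, 0], [0, 0, -0.5]]
    - [[0, 0, 0], [0, 0, -0.75]]
    - [[0, 0, 0], [0, 0, -1]]
    - [[0, 0, 0], [0, 0, -1]]

```text
t: 9.9
tool_pos: [0.6166, 0.0934, 0.0742]
tool_rot: [[-0.856, 0.517, 0.001], [0.517, 0.856, -0.001], [-0.002, -0.0, -1.0]]
wrist_force: [-5.0, -0.3, 5.9]
width: 0.11
finger_force: 33.0
```

Emit:
apply_moves:
  rows:
    - [[0, 0, 0], [0, 0, -0.25]]
    - [[0, 0, 0], [0, 0, -0.5]]
    - [[0, 0, 0], [0, 0, -0.75]]
    - [[0, 0, 0], [0, 0, -1]]
    - [[0, 0, 0], [0, 0, -1]]

```text
t: 10.32
tool_pos: [0.6166, 0.0934, 0.0742]
tool_rot: [[-0.999, 0.043, 0.001], [0.043, 0.999, -0.001], [-0.001, -0.001, -1.0]]
wrist_force: [-5.1, -0.3, 6.8]
width: 0.107
finger_force: 33.0
```

Emit:
apply_moves:
  rows:
    - [[0, 0, 0], [0, 0, -0.25]]
    - [[0, 0, 0], [0, 0, -0.5]]
    - [[0, 0, 0], [0, 0, -0.75]]
    - [[0, 0, 0], [0, 0, -1]]
    - [[0, 0, 0], [0, 0, -1]]

```text
t: 10.73
tool_pos: [0.6166, 0.0936, 0.0742]
tool_rot: [[-0.898, -0.441, 0.001], [-0.441, 0.898, -0.001], [-0.001, -0.001, -1.0]]
wrist_force: [-6.0, 1.2, 6.7]
width: 0.105
finger_force: 33.0
```

Emit:
apply_moves:
  rows:
    - [[0, 0, 0], [0, 0, -0.15]]
    - [[0, 0, 0], [0, 0, -0.3]]
    - [[0, 0, 0], [0, 0, -0.3]]
    - [[0, 0, 0], [0, 0, -0.3]]

```text
t: 11.07
tool_pos: [0.6166, 0.0936, 0.0742]
tool_rot: [[-0.825, -0.565, 0.001], [-0.565, 0.825, -0.001], [-0.001, -0.001, -1.0]]
wrist_force: [-5.5, 0.8, 6.3]
width: 0.108
finger_force: 33.0
```

Run:
```python
from h import *
s=sensors.get_state(); print(s['t'],s['tool_pos'],s['joint_pos'][5],s['width'],s['wrist_force'],s['ft_torque'])
R=s['tool_rot'];y=np.arctan2(R[1,0],R[0,0])%6.283;print(y, y-1.565)
plan([.6149,-.1328,s['tool_pos'][2]],y)
```

```text
11.0667 [0.61655414 0.0935741  0.07420632] -2.079252860579119 0.1076483697426744 [-5.54811323  0.82671664  6.34781291] [0.20093147 1.15566579 0.00354938]
3.741708914444314 2.176708914444314
shift [0.2154, -0.3098, 0.0002] turn [-0.0023, 0.0011, 0.0004]
```

Emit:
apply_moves:
  rows:
    - [[0, 0, 0], [0, 0, 0]]
    - [[0, 0, 0], [0, 0, 0]]
    - [[0, 0, 0], [0, 0, 0]]
    - [[0, 0, -0.07], [0, 0, 0]]
    - [[0, 0, -0.13], [0, 0, 0]]
    - [[0, 0, -0.13], [0, 0, 0]]
  hand: 0.5

```text
t: 11.57
tool_pos: [0.6199, 0.0935, 0.1592]
tool_rot: [[-0.826, -0.564, 0.014], [-0.564, 0.826, -0.0], [-0.012, -0.008, -1.0]]
wrist_force: [0.7, 0.2, 1.8]
width: 0.498
finger_force: 0.0
```

Emit:
apply_moves:
  rows:
    - [[0.2154, -0.3098, 0], [0, 0, 1]]
    - [[0.2154, -0.3098, 0], [0, 0, 1]]
    - [[0.2154, -0.3098, 0], [0, 0, 1]]
    - [[0.2154, -0.3098, 0], [0, 0, 1]]
    - [[0.2154, -0.3098, 0], [0, 0, 1]]
    - [[0.2154, -0.3098, 0], [0, 0, 1]]
    - [[0.2154, -0.3098, 0], [0, 0, 1]]
    - [[0.2154, -0.3098, 0], [0, 0, 1]]

```text
t: 12.23
tool_pos: [0.6143, -0.1341, 0.15]
tool_rot: [[-0.995, -0.096, 0.0], [-0.096, 0.995, -0.001], [-0.0, -0.001, -1.0]]
wrist_force: [-0.9, 0.4, 0.7]
width: 0.496
finger_force: 0.0
```

Emit:
apply_moves:
  rows:
    - [[0, 0, 0], [0, 0, 1]]
    - [[0, 0, 0], [0, 0, 1]]
    - [[0, 0, 0], [0, 0, 1]]
    - [[0, 0, 0], [0, 0, 1]]
    - [[0, 0, 0], [0, 0, 1]]

```text
t: 12.65
tool_pos: [0.6147, -0.1314, 0.1502]
tool_rot: [[-0.92, 0.393, 0.0], [0.393, 0.92, -0.001], [-0.001, -0.001, -1.0]]
wrist_force: [-0.6, 0.3, -1.2]
width: 0.501
finger_force: 0.0
```

Emit:
apply_moves:
  rows:
    - [[0, 0, 0], [0, 0, 1]]
    - [[0, 0, 0], [0, 0, 1]]
    - [[0, 0, 0], [0, 0, 1]]
    - [[0, 0, 0], [0, 0, 1]]
    - [[0, 0, 0], [0, 0, 1]]

```text
t: 13.07
tool_pos: [0.6146, -0.1319, 0.1502]
tool_rot: [[-0.621, 0.784, 0.0], [0.784, 0.621, -0.001], [-0.001, -0.0, -1.0]]
wrist_force: [-0.7, -0.6, -0.3]
width: 0.499
finger_force: 0.0
```

Emit:
apply_moves:
  rows:
    - [[0, 0, 0], [0, 0, 1]]
    - [[0, 0, 0], [0, 0, 1]]
    - [[0, 0, 0], [0, 0, 1]]
    - [[0, 0, 0], [0, 0, 1]]
    - [[0, 0, 0], [0, 0, 1]]
    - [[0, 0, 0], [0, 0, 1]]

```text
t: 13.57
tool_pos: [0.6145, -0.1325, 0.1502]
tool_rot: [[-0.177, 0.984, 0.0], [0.984, 0.177, -0.001], [-0.001, 0.0, -1.0]]
wrist_force: [-0.6, -0.1, -0.1]
width: 0.502
finger_force: 0.0
```

Run:
```python
from h import *
s=sensors.get_state(); print(s['t'],s['tool_pos'],s['joint_pos'][5])
plan([.6149,-.1328,.073],1.645)
```

```text
13.5667 [ 0.61451752 -0.13252777  0.1502046 ] -0.44884414357184393
shift [-0.0004, 0.0005, 0.1287] turn [0.0002, 0.0027, 0.2081]
```

Emit:
apply_moves:
  rows:
    - [[-0.0004, 0.0005, 0.05], [0, 0, 0.2]]
    - [[-0.0004, 0.0005, 0.1], [0, 0, 0.2]]
    - [[-0.0004, 0.0005, 0.129], [0, 0, 0.2]]
    - [[-0.0004, 0.0005, 0.129], [0, 0, 0.2]]
    - [[-0.0004, 0.0005, 0.129], [0, 0, 0.2]]

```text
t: 13.98
tool_pos: [0.6144, -0.1331, 0.0722]
tool_rot: [[-0.074, 0.997, -0.002], [0.997, 0.074, -0.001], [-0.001, -0.002, -1.0]]
wrist_force: [0.4, -0.0, 1.1]
width: 0.498
finger_force: 0.0
```

Emit:
apply_moves:
  rows:
    - [[0, 0, 0], [0, 0, 0]]
    - [[0, 0, 0], [0, 0, 0]]
    - [[0, 0, 0], [0, 0, 0]]
    - [[0, 0, 0], [0, 0, 0]]
    - [[0, 0, 0], [0, 0, 0]]
  hand: 0

```text
t: 14.4
tool_pos: [0.6151, -0.1337, 0.0751]
tool_rot: [[-0.07, 0.998, 0.002], [0.998, 0.07, -0.002], [-0.002, 0.002, -1.0]]
wrist_force: [-5.6, 1.3, 6.0]
width: 0.105
finger_force: 33.1
```

Emit:
apply_moves:
  rows:
    - [[0, 0, 0], [0, 0, -0.25]]
    - [[0, 0, 0], [0, 0, -0.5]]
    - [[0, 0, 0], [0, 0, -0.75]]
    - [[0, 0, 0], [0, 0, -1]]
    - [[0, 0, 0], [0, 0, -1]]

```text
t: 14.82
tool_pos: [0.6156, -0.1336, 0.0751]
tool_rot: [[-0.544, 0.839, 0.003], [0.839, 0.544, -0.002], [-0.003, 0.002, -1.0]]
wrist_force: [-2.4, 1.3, 4.8]
width: 0.107
finger_force: 33.1
```

Emit:
apply_moves:
  rows:
    - [[0, 0, 0], [0, 0, -0.25]]
    - [[0, 0, 0], [0, 0, -0.5]]
    - [[0, 0, 0], [0, 0, -0.75]]
    - [[0, 0, 0], [0, 0, -1]]
    - [[0, 0, 0], [0, 0, -1]]

```text
t: 15.23
tool_pos: [0.6159, -0.1332, 0.0752]
tool_rot: [[-0.879, 0.476, 0.004], [0.476, 0.879, -0.001], [-0.004, 0.001, -1.0]]
wrist_force: [-0.9, 2.7, 5.1]
width: 0.108
finger_force: 33.0
```

Emit:
apply_moves:
  rows:
    - [[0, 0, 0], [0, 0, -0.25]]
    - [[0, 0, 0], [0, 0, -0.5]]
    - [[0, 0, 0], [0, 0, -0.75]]
    - [[0, 0, 0], [0, 0, -1]]
    - [[0, 0, 0], [0, 0, -1]]

```text
t: 15.65
tool_pos: [0.6161, -0.1326, 0.0751]
tool_rot: [[-1.0, -0.004, 0.004], [-0.004, 1.0, -0.001], [-0.004, -0.001, -1.0]]
wrist_force: [0.4, 4.5, 6.7]
width: 0.106
finger_force: 33.0
```

Emit:
apply_moves:
  rows:
    - [[0, 0, 0], [0, 0, -0.25]]
    - [[0, 0, 0], [0, 0, -0.5]]
    - [[0, 0, 0], [0, 0, -0.75]]
    - [[0, 0, 0], [0, 0, -1]]
    - [[0, 0, 0], [0, 0, -1]]

```text
t: 16.07
tool_pos: [0.6159, -0.1321, 0.0751]
tool_rot: [[-0.875, -0.483, 0.004], [-0.483, 0.875, 0.0], [-0.003, -0.001, -1.0]]
wrist_force: [-1.3, 5.3, 6.9]
width: 0.107
finger_force: 33.1
```

Emit:
apply_moves:
  rows:
    - [[0, 0, 0], [0, 0, -0.15]]
    - [[0, 0, 0], [0, 0, -0.18]]
    - [[0, 0, 0], [0, 0, -0.18]]
    - [[0, 0, 0], [0, 0, -0.18]]

```text
t: 16.4
tool_pos: [0.6159, -0.132, 0.0752]
tool_rot: [[-0.832, -0.555, 0.003], [-0.555, 0.832, 0.0], [-0.003, -0.002, -1.0]]
wrist_force: [-1.6, 6.7, 7.0]
width: 0.112
finger_force: 33.2
```

Run:
```python
from h import *
s=sensors.get_state(); print(s['t'],s['tool_pos'],s['joint_pos'][5],s['width'],s['wrist_force'],s['ft_torque'])
R=s['tool_rot'];y=np.arctan2(R[1,0],R[0,0])%6.283;print(y, y-1.565)
plan([.4749,-.132,s['tool_pos'][2]],y)
```

```text
16.4 [ 0.61587185 -0.13201845  0.07515117] -2.4292391698928983 0.11234326182365291 [-1.63192948  6.67418774  7.0189788 ] [1.13003395 0.22572438 0.0670502 ]
3.7292992700932053 2.1642992700932053
shift [0.1955, 0.1303, -0.0008] turn [-0.0031, 0.0062, 0.0004]
```

Emit:
apply_moves:
  rows:
    - [[0, 0, 0], [0, 0, 0]]
    - [[0, 0, 0], [0, 0, 0]]
    - [[0, 0, 0], [0, 0, 0]]
    - [[0, 0, -0.07], [0, 0, 0]]
    - [[0, 0, -0.13], [0, 0, 0]]
    - [[0, 0, -0.13], [0, 0, 0]]
  hand: 0.5

```text
t: 16.9
tool_pos: [0.6179, -0.1345, 0.16]
tool_rot: [[-0.832, -0.554, 0.013], [-0.554, 0.832, -0.005], [-0.008, -0.012, -1.0]]
wrist_force: [0.7, -1.0, 1.2]
width: 0.499
finger_force: 0.0
```

Emit:
apply_moves:
  rows:
    - [[0.1955, 0.1303, 0], [0, 0, 1]]
    - [[0.1955, 0.1303, 0], [0, 0, 1]]
    - [[0.1955, 0.1303, 0], [0, 0, 1]]
    - [[0.1955, 0.1303, 0], [0, 0, 1]]
    - [[0.1955, 0.1303, 0], [0, 0, 1]]
    - [[0.1955, 0.1303, 0], [0, 0, 1]]

```text
t: 17.4
tool_pos: [0.4737, -0.1338, 0.1513]
tool_rot: [[-0.996, -0.089, 0.002], [-0.089, 0.996, -0.002], [-0.002, -0.002, -1.0]]
wrist_force: [0.3, -0.2, 0.6]
width: 0.498
finger_force: 0.0
```

Emit:
apply_moves:
  rows:
    - [[0, 0, 0], [0, 0, 1]]
    - [[0, 0, 0], [0, 0, 1]]
    - [[0, 0, 0], [0, 0, 1]]
    - [[0, 0, 0], [0, 0, 1]]
    - [[0, 0, 0], [0, 0, 1]]

```text
t: 17.82
tool_pos: [0.4749, -0.1336, 0.1507]
tool_rot: [[-0.916, 0.402, 0.001], [0.402, 0.916, -0.002], [-0.001, -0.001, -1.0]]
wrist_force: [0.1, 0.2, -0.6]
width: 0.504
finger_force: 0.0
```

Emit:
apply_moves:
  rows:
    - [[0, 0, 0], [0, 0, 1]]
    - [[0, 0, 0], [0, 0, 1]]
    - [[0, 0, 0], [0, 0, 1]]
    - [[0, 0, 0], [0, 0, 1]]
    - [[0, 0, 0], [0, 0, 1]]

```text
t: 18.23
tool_pos: [0.4745, -0.1335, 0.1507]
tool_rot: [[-0.613, 0.79, 0.0], [0.79, 0.613, -0.002], [-0.001, -0.001, -1.0]]
wrist_force: [-0.1, -0.1, -0.7]
width: 0.5
finger_force: 0.0
```

Emit:
apply_moves:
  rows:
    - [[0, 0, 0], [0, 0, 1]]
    - [[0, 0, 0], [0, 0, 1]]
    - [[0, 0, 0], [0, 0, 1]]
    - [[0, 0, 0], [0, 0, 1]]
    - [[0, 0, 0], [0, 0, 1]]
    - [[0, 0, 0], [0, 0, 1]]

```text
t: 18.73
tool_pos: [0.4741, -0.1335, 0.1507]
tool_rot: [[-0.167, 0.986, 0.0], [0.986, 0.167, -0.002], [-0.002, -0.0, -1.0]]
wrist_force: [-0.0, 0.6, 0.8]
width: 0.503
finger_force: 0.0
```

Run:
```python
from h import *
s=sensors.get_state(); print(s['t'],s['tool_pos'],s['joint_pos'][5])
plan([.4749,-.132,.073],1.725)
```

```text
18.7333 [ 0.4741405  -0.1334956   0.15070662] -0.5167607766306451
shift [0.0024, 0.0017, 0.1295] turn [-0.0, 0.003, 0.0279]
```

Emit:
apply_moves:
  rows:
    - [[0.0024, 0.0017, 0.05], [0, 0, 0.03]]
    - [[0.0024, 0.0017, 0.1], [0, 0, 0.03]]
    - [[0.0024, 0.0017, 0.1295], [0, 0, 0.03]]
    - [[0.0024, 0.0017, 0.1295], [0, 0, 0.03]]
    - [[0.0024, 0.0017, 0.1295], [0, 0, 0.03]]

```text
t: 19.15
tool_pos: [0.4743, -0.1319, 0.0728]
tool_rot: [[-0.148, 0.989, -0.001], [0.989, 0.148, -0.001], [-0.001, -0.002, -1.0]]
wrist_force: [-0.1, 0.6, -0.1]
width: 0.501
finger_force: 0.0
```

Emit:
apply_moves:
  rows:
    - [[0, 0, 0], [0, 0, 0]]
    - [[0, 0, 0], [0, 0, 0]]
    - [[0, 0, 0], [0, 0, 0]]
    - [[0, 0, 0], [0, 0, 0]]
    - [[0, 0, 0], [0, 0, 0]]
  hand: 0

```text
t: 19.57
tool_pos: [0.4751, -0.1324, 0.075]
tool_rot: [[-0.145, 0.989, 0.002], [0.989, 0.145, -0.003], [-0.003, 0.002, -1.0]]
wrist_force: [-3.9, 0.2, 5.7]
width: 0.106
finger_force: 32.9
```

Emit:
apply_moves:
  rows:
    - [[0, 0, 0], [0, 0, -0.25]]
    - [[0, 0, 0], [0, 0, -0.5]]
    - [[0, 0, 0], [0, 0, -0.75]]
    - [[0, 0, 0], [0, 0, -1]]
    - [[0, 0, 0], [0, 0, -1]]

```text
t: 19.98
tool_pos: [0.4754, -0.1323, 0.075]
tool_rot: [[-0.605, 0.796, 0.003], [0.796, 0.605, -0.002], [-0.004, 0.001, -1.0]]
wrist_force: [-2.2, 1.2, 6.0]
width: 0.107
finger_force: 33.0
```

Emit:
apply_moves:
  rows:
    - [[0, 0, 0], [0, 0, -0.25]]
    - [[0, 0, 0], [0, 0, -0.5]]
    - [[0, 0, 0], [0, 0, -0.75]]
    - [[0, 0, 0], [0, 0, -1]]
    - [[0, 0, 0], [0, 0, -1]]

```text
t: 20.4
tool_pos: [0.4756, -0.132, 0.0749]
tool_rot: [[-0.912, 0.409, 0.003], [0.409, 0.912, -0.002], [-0.004, -0.0, -1.0]]
wrist_force: [-1.7, 1.3, 6.2]
width: 0.112
finger_force: 32.9
```

Emit:
apply_moves:
  rows:
    - [[0, 0, 0], [0, 0, -0.25]]
    - [[0, 0, 0], [0, 0, -0.5]]
    - [[0, 0, 0], [0, 0, -0.75]]
    - [[0, 0, 0], [0, 0, -1]]
    - [[0, 0, 0], [0, 0, -1]]

```text
t: 20.82
tool_pos: [0.4756, -0.1317, 0.0749]
tool_rot: [[-0.997, -0.079, 0.003], [-0.079, 0.997, -0.001], [-0.003, -0.001, -1.0]]
wrist_force: [-0.6, 3.2, 6.4]
width: 0.109
finger_force: 33.0
```

Emit:
apply_moves:
  rows:
    - [[0, 0, 0], [0, 0, -0.25]]
    - [[0, 0, 0], [0, 0, -0.5]]
    - [[0, 0, 0], [0, 0, -0.75]]
    - [[0, 0, 0], [0, 0, -1]]
    - [[0, 0, 0], [0, 0, -1]]
    - [[0, 0, 0], [0, 0, -1]]

```text
t: 21.32
tool_pos: [0.4755, -0.1314, 0.0749]
tool_rot: [[-0.84, -0.542, 0.003], [-0.542, 0.84, -0.001], [-0.002, -0.002, -1.0]]
wrist_force: [-2.6, 4.3, 6.1]
width: 0.111
finger_force: 33.1
```

Run:
```python
from h import *
s=sensors.get_state(); print(s['t'],s['tool_pos'],s['joint_pos'],s['width'],s['wrist_force'],s['ft_torque'])
R=s['tool_rot'];y=np.arctan2(R[1,0],R[0,0])%6.283;print(y, y-1.565)
plan([.50,-.02,.40],np.pi+0)
```

```text
21.3167 [ 0.47548348 -0.13138661  0.07493157] [-3.44706032e-01  7.40904160e-02  1.69744684e+00  4.28471830e-04
  1.36724268e+00 -2.48825774e+00] 0.11052183126715817 [-2.63472907  4.28679161  6.05845403] [0.86061615 0.32889608 0.07747103]
3.714078718676492 2.149078718676492
shift [-0.136, 0.1328, -0.5418] turn [-0.0027, 0.0051, 1.1453]
```

Emit:
apply_moves:
  rows:
    - [[0, 0, 0], [0, 0, 0]]
    - [[0, 0, 0], [0, 0, 0]]
    - [[0, 0, 0], [0, 0, 0]]
    - [[0, 0, -0.07], [0, 0, 0]]
    - [[0, 0, -0.13], [0, 0, 0]]
    - [[-0.199, 0.0936, -0.475], [0, 0, 1]]
    - [[-0.199, 0.0936, -0.475], [0, 0, 1]]
    - [[-0.199, 0.0936, -0.475], [0, 0, 1]]
    - [[-0.199, 0.0936, -0.475], [0, 0, 1]]
    - [[-0.199, 0.0936, -0.475], [0, 0, 1]]
    - [[-0.199, 0.0936, -0.475], [0, 0, 1]]
    - [[-0.199, 0.0936, -0.475], [0, 0, 1]]
    - [[-0.199, 0.0936, -0.475], [0, 0, 1]]
    - [[-0.199, 0.0936, -0.475], [0, 0, 1]]
  hand: 0.6

```text
t: 22.48
tool_pos: [0.5443, -0.0198, 0.3569]
tool_rot: [[-0.997, -0.073, -0.001], [-0.073, 0.997, -0.002], [0.001, -0.001, -1.0]]
wrist_force: [0.7, 0.0, -0.4]
width: 0.599
finger_force: 0.0
```

Emit:
apply_moves:
  rows:
    - [[0, 0, 0], [0, 0, 1]]
    - [[0, 0, 0], [0, 0, 1]]
    - [[0, 0, 0], [0, 0, 1]]
    - [[0, 0, 0], [0, 0, 1]]
    - [[0, 0, 0], [0, 0, 1]]

```text
t: 22.9
tool_pos: [0.5438, -0.0204, 0.3561]
tool_rot: [[-0.908, 0.419, -0.003], [0.419, 0.908, -0.001], [0.002, -0.002, -1.0]]
wrist_force: [0.6, 0.3, -0.6]
width: 0.601
finger_force: 0.0
```

Emit:
apply_moves:
  rows:
    - [[0, 0, 0], [0, 0, 1]]
    - [[0, 0, 0], [0, 0, 1]]
    - [[0, 0, 0], [0, 0, 1]]
    - [[0, 0, 0], [0, 0, 1]]
    - [[0, 0, 0], [0, 0, 1]]

```text
t: 23.32
tool_pos: [0.544, -0.0201, 0.3567]
tool_rot: [[-0.599, 0.801, -0.002], [0.801, 0.599, -0.001], [0.0, -0.002, -1.0]]
wrist_force: [0.5, 0.5, -0.4]
width: 0.596
finger_force: 0.0
```

Emit:
apply_moves:
  rows:
    - [[0, 0, 0], [0, 0, 1]]
    - [[0, 0, 0], [0, 0, 1]]
    - [[0, 0, 0], [0, 0, 1]]
    - [[0, 0, 0], [0, 0, 1]]
    - [[0, 0, 0], [0, 0, 1]]
    - [[0, 0, 0], [0, 0, 1]]

```text
t: 23.82
tool_pos: [0.5442, -0.0199, 0.3573]
tool_rot: [[-0.151, 0.988, -0.001], [0.988, 0.151, -0.001], [-0.001, -0.001, -1.0]]
wrist_force: [-0.4, 0.0, -0.1]
width: 0.602
finger_force: 0.0
```

Run:
```python
from h import *
s,im=snap('wrist','w2.png'); print(s['t'],s['tool_pos']); K,T=cam('wrist',s)
g=im.max(2); 
hb=max(blobs((g<45)&(np.indices(g.shape)[0]<280)&(abs(np.indices(g.shape)[1]-320)<120),200),key=lambda b:b[1][4]); print(hb, ray(K,T,hb[0],.100))
st,it=snap('top','top1.png')
```

```text
23.8167 [ 0.5441645  -0.01988007  0.35728747]
(array([246.71533923, 261.96312684]), array([ 215,  229,   55,   51, 1356], dtype=int32)) [[ 0.46692325 -0.15486563  0.1       ]]
```

View pics/w2.png

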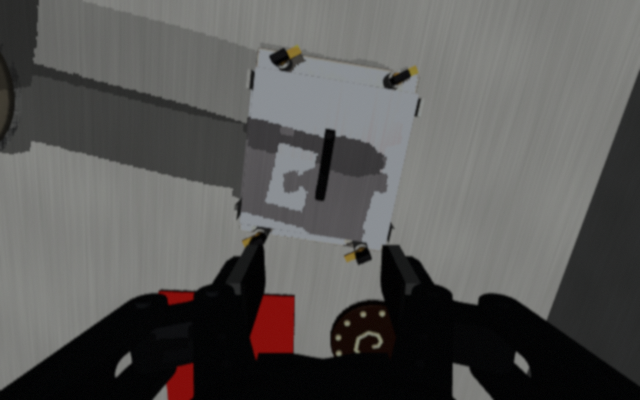

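All four brass tabs now point outward, clear of the cover. The handle is at (325,164), and the board is partly visible at (230,330).

Run:
```python
from h import *
s=sensors.get_state(); K,T=cam('wrist',s); im=cv2.imread('pics/w2.png'); g=im.max(2); I=np.indices(g.shape)
m=(g<45)&(I[0]>120)&(I[0]<210)&(abs(I[1]-325)<25)
b=max(blobs(m,200),key=lambda b:b[1][4]); print(b[0],ray(K,T,b[0],.098))
r=cv2.minAreaRect(np.argwhere(m)[:,::-1].astype('float32')); q=ray(K,T,cv2.boxPoints(r),.1); print(q.round(4).tolist())
im=cv2.imread('pics/top1.png'); K,T=cam('top'); hsv=cv2.cvtColor(im,cv2.COLOR_BGR2HSV)
red=((hsv[...,1]>150)&(hsv[...,2]>60)&((hsv[...,0]<8)|(hsv[...,0]>172))).astype('uint8')
c=max(cv2.findContours(red,0,1)[0],key=cv2.contourArea); r=cv2.minAreaRect(c); print('board',r, ray(K,T,r[0],.008).round(4),ray(K,T,cv2.boxPoints(r),.008).round(3).tolist())
plan([.545,-.0195,.09],1.565)
```

```text
[324.85501355 164.38753388] [[ 0.54620548 -0.01682209  0.098     ]]
[[0.5387, -0.0603, 0.1], [0.5401, 0.0238, 0.1], [0.553, 0.0237, 0.1], [0.5523, -0.0605, 0.1]]
board ((435.2404479980469, 210.02471923828125), (72.05491638183594, 72.43415069580078), 84.5596694946289) [[ 0.4344 -0.3693  0.008 ]] [[0.531, -0.249, 0.008], [0.557, -0.469, 0.008], [0.339, -0.488, 0.008], [0.314, -0.271, 0.008]]
shift [0.0009, 0.0016, 0.446] turn [-0.0009, 0.0028, 0.3115]
```

Emit:
apply_moves:
  rows:
    - [[0.0025, 0.003, 0.15], [0, 0, 0.2]]
    - [[0.0025, 0.003, 0.3], [0, 0, 0.31]]
    - [[0.0025, 0.003, 0.4], [0, 0, 0.31]]
    - [[0.0025, 0.003, 0.465], [0, 0, 0.31]]
    - [[0.0025, 0.003, 0.465], [0, 0, 0.31]]
    - [[0.0025, 0.003, 0.465], [0, 0, 0.31]]
    - [[0.0025, 0.003, 0.465], [0, 0, 0.31]]
    - [[0.0025, 0.003, 0.465], [0, 0, 0.31]]
    - [[0.0025, 0.003, 0.465], [0, 0, 0.31]]

```text
t: 24.67
tool_pos: [0.5452, -0.0182, 0.0782]
tool_rot: [[0.008, 1.0, -0.003], [1.0, -0.008, -0.001], [-0.001, -0.003, -1.0]]
wrist_force: [-0.4, -0.5, 2.0]
width: 0.601
finger_force: 0.0
```

Emit:
apply_moves:
  rows:
    - [[0, 0, 0], [0, 0, 0]]
    - [[0, 0, 0], [0, 0, 0]]
    - [[0, 0, 0], [0, 0, 0]]
    - [[0, 0, 0], [0, 0, 0]]
    - [[0, 0, 0], [0, 0, 0]]
    - [[0, 0, 0], [0, 0, 0]]
  hand: 0
  newtons: 100

```text
t: 25.17
tool_pos: [0.5472, -0.0184, 0.0817]
tool_rot: [[0.01, 1.0, 0.004], [1.0, -0.01, -0.002], [-0.002, 0.004, -1.0]]
wrist_force: [-0.9, -0.2, 6.7]
width: 0.111
finger_force: 98.1
```

Run:
```python
from h import *
s=sensors.get_state(); print(s['t'],s['tool_pos'],s['joint_pos'],s['width'],s['wrist_force'],s['ft_torque'],s['finger_force'])
p=s['tool_pos'];R=s['tool_rot'];y=np.arctan2(R[1,0],R[0,0]);print(y)
plan([p[0],p[1],p[2]+.07],y)
plan([.4344,-.3693,p[2]+.07],y-.11)
```

```text
25.1667 [ 0.54724186 -0.0184152   0.08171154] [-0.10030408  0.2121433   1.53006998 -0.00153654  1.39485174 -0.08984869] 0.111489382229317 [-0.94499586 -0.18431622  6.73194665] [0.022397   0.38473178 0.08174646] 98.10713410377502
1.5606022872566618
shift [-0.0002, 0.0005, -0.1167] turn [0.0087, 0.0038, 0.0]
shift [-0.5869, -0.1816, -0.1163] turn [0.0089, 0.0033, 0.22]
```

Emit:
apply_moves:
  rows:
    - [[0, 0, -0.01], [0, 0, 0]]
    - [[0, 0, -0.03], [0, 0, 0]]
    - [[0, 0, -0.05], [0, 0, 0]]
    - [[0, 0, -0.07], [0, 0, 0]]
    - [[0, 0, -0.09], [0, 0, 0]]
    - [[0, 0, -0.09], [0, 0, 0]]
    - [[0, 0, -0.09], [0, 0, 0]]

```text
t: 25.75
tool_pos: [0.5465, -0.0182, 0.1341]
tool_rot: [[0.011, 1.0, 0.002], [1.0, -0.011, -0.002], [-0.002, 0.002, -1.0]]
wrist_force: [0.6, 0.3, -5.1]
width: 0.112
finger_force: 98.1
```

Run:
```python
from h import *
s=sensors.get_state(); print(s['t'],s['tool_pos'],s['width'],s['wrist_force'],s['ft_torque'],s['finger_force'])
snap('side','side1.png')
st,im=snap('top'); K,T=cam('top'); hsv=cv2.cvtColor(im,cv2.COLOR_RGB2HSV)
red=((hsv[...,1]>150)&(hsv[...,2]>60)&((hsv[...,0]<8)|(hsv[...,0]>172))).astype('uint8')
c=max(cv2.findContours(red,0,1)[0],key=cv2.contourArea); r=cv2.minAreaRect(c); print('board',r, ray(K,T,r[0],.008).round(4))
```

```text
25.75 [ 0.54649471 -0.01823312  0.1340819 ] 0.11219425015767917 [ 0.58247298  0.27717002 -5.11776545] [-0.00097363 -0.01044994 -0.04385587] 98.10406923294067
board ((435.2404479980469, 210.02471923828125), (72.05491638183594, 72.43415069580078), 84.5596694946289) [[ 0.4344 -0.3693  0.008 ]]
```

View pics/side1.png

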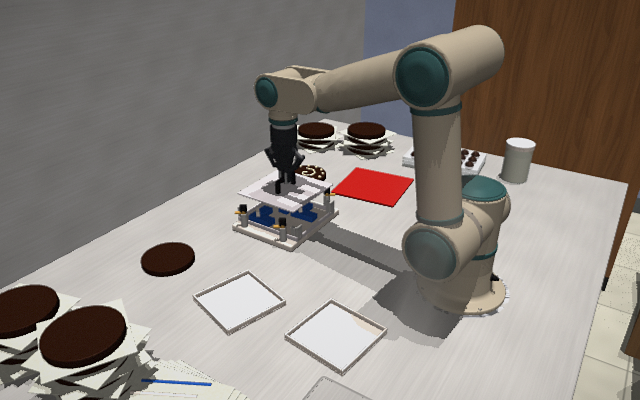

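The side view shows the cover held level above the thumb bars (290,185), with blue corners visible inside the housing. The board is unchanged since the knock.

Emit:
apply_moves:
  rows:
    - [[-0.02, -0.006, 0], [0, 0, 0]]
    - [[-0.06, -0.018, 0], [0, 0, 0]]
    - [[-0.1, -0.03, 0], [0, 0, 0]]
    - [[-0.15, -0.046, 0], [0, 0, -0.05]]
    - [[-0.2, -0.06, 0], [0, 0, -0.1]]
    - [[-0.25, -0.077, 0], [0, 0, -0.15]]
    - [[-0.3, -0.09, 0], [0, 0, -0.2]]
    - [[-0.35, -0.108, 0], [0, 0, -0.24]]
    - [[-0.4, -0.123, 0], [0, 0, -0.24]]
    - [[-0.45, -0.139, 0], [0, 0, -0.24]]
    - [[-0.5, -0.154, 0], [0, 0, -0.24]]
    - [[-0.54, -0.167, 0], [0, 0, -0.24]]
    - [[-0.57, -0.176, 0], [0, 0, -0.24]]
    - [[-0.587, -0.181, 0.02], [0, 0, -0.24]]
    - [[-0.587, -0.181, 0.05], [0, 0, -0.24]]
    - [[-0.587, -0.181, 0.08], [0, 0, -0.24]]
    - [[-0.587, -0.181, 0.11], [0, 0, -0.24]]
    - [[-0.587, -0.181, 0.11], [0, 0, -0.24]]
    - [[-0.587, -0.181, 0.11], [0, 0, -0.24]]

```text
t: 27.43
tool_pos: [0.4327, -0.3682, 0.0654]
tool_rot: [[-0.109, 0.994, -0.003], [0.994, 0.109, 0.002], [0.002, -0.003, -1.0]]
wrist_force: [0.1, 0.1, -5.1]
width: 0.11
finger_force: 98.2
```

Run:
```python
from h import *
s=sensors.get_state(); print(s['t'],s['tool_pos'],s['width'],s['wrist_force'],s['ft_torque'],s['finger_force'])
R=s['tool_rot'];y=np.arctan2(R[1,0],R[0,0]);print(y)
plan([.4344,-.3693,.0317],1.687)
st,im=snap('top','top2.png'); K,T=cam('top'); hsv=cv2.cvtColor(im,cv2.COLOR_RGB2HSV)
red=((hsv[...,1]>150)&(hsv[...,2]>60)&((hsv[...,0]<8)|(hsv[...,0]>172))).astype('uint8')
for b in blobs(red,20):print(b)
```

```text
27.4333 [ 0.4326698  -0.36820207  0.0653564 ] 0.1104685857654769 [ 0.13607175  0.1041823  -5.06119653] [ 0.00235404 -0.05242921  0.04633025] 98.16655397415161
1.6804005625501635
shift [-0.0022, 0.0028, 0.0561] turn [-0.0054, -0.0039, -0.0132]
(array([411.32170543, 188.75193798]), array([396, 173,  63,  46, 258], dtype=int32))
```

View pics/top2.png

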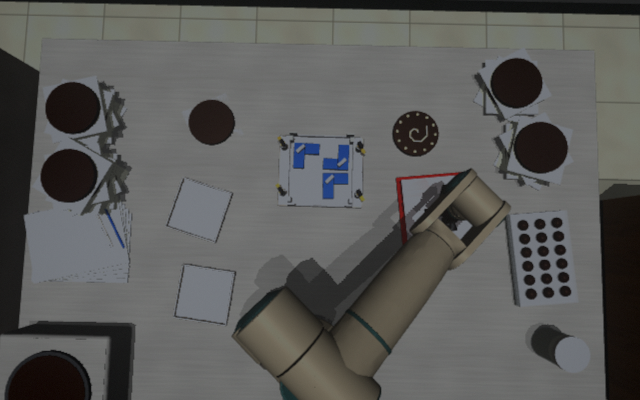

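The top view shows the cover over the board with a red border at the top and left. The open housing holds three blue corners, at about (305,155), (336,160) and (335,185).

Emit:
apply_moves:
  rows:
    - [[-0.0022, 0.0028, 0.02], [0, 0, 0]]
    - [[-0.0022, 0.0028, 0.035], [0, 0, 0]]
    - [[-0.0022, 0.0028, 0.045], [0, 0, 0]]
    - [[-0.0022, 0.0028, 0.05], [0, 0, 0]]
    - [[-0.0022, 0.0028, 0.055], [0, 0, 0]]
    - [[-0.0022, 0.0028, 0.056], [0, 0, 0]]
    - [[-0.0022, 0.0028, 0.056], [0, 0, 0]]
    - [[-0.0022, 0.0028, 0.056], [0, 0, 0]]

```text
t: 28.15
tool_pos: [0.4356, -0.3707, 0.0342]
tool_rot: [[-0.109, 0.994, 0.001], [0.994, 0.109, -0.002], [-0.002, 0.0, -1.0]]
wrist_force: [0.5, -0.8, -4.5]
width: 0.116
finger_force: 98.2
```

Run:
```python
from h import *
s=sensors.get_state(); print(s['t'],s['tool_pos'],s['width'],s['wrist_force'],s['ft_torque'],s['finger_force'])
```

```text
28.15 [ 0.43559524 -0.3706526   0.03416504] 0.11558536726815019 [ 0.5078695  -0.76849822 -4.53152612] [ 0.0154646  -0.02535295 -0.01231215] 98.21184754371643
```

Emit:
apply_moves:
  rows:
    - [[0, 0, 0.001], [0, 0, 0]]
    - [[0, 0, 0.002], [0, 0, 0]]
    - [[0, 0, 0.003], [0, 0, 0]]
    - [[0, 0, 0.0035], [0, 0, 0]]
    - [[0, 0, 0.0035], [0, 0, 0]]

```text
t: 28.57
tool_pos: [0.4354, -0.3705, 0.0318]
tool_rot: [[-0.109, 0.994, 0.0], [0.994, 0.109, -0.002], [-0.002, 0.0, -1.0]]
wrist_force: [-0.7, 0.3, -4.1]
width: 0.115
finger_force: 98.4
```

Emit:
apply_moves:
  rows:
    - [[0, 0, 0], [0, 0, 0]]
    - [[0, 0, 0], [0, 0, 0]]
    - [[0, 0, 0], [0, 0, 0]]
    - [[0, 0, 0], [0, 0, 0]]
    - [[0, 0, 0], [0, 0, 0]]
  hand: 0.5
  newtons: 50

```text
t: 28.98
tool_pos: [0.4357, -0.3707, 0.0322]
tool_rot: [[-0.109, 0.994, 0.001], [0.994, 0.109, -0.002], [-0.002, 0.001, -1.0]]
wrist_force: [-0.7, -0.5, 0.2]
width: 0.5
finger_force: 0.0
```

Emit:
apply_moves:
  rows:
    - [[0, 0, -0.03], [0, 0, 0]]
    - [[0, 0, -0.1], [0, 0, 0]]
    - [[0, 0, -0.17], [0, 0, 0]]
    - [[0, 0, -0.24], [0, 0, 0]]
    - [[0, 0, -0.31], [0, 0, 0]]
    - [[0, 0, -0.38], [0, 0, 0]]
    - [[0, 0, -0.45], [0, 0, 0]]
    - [[0, 0, -0.45], [0, 0, 0]]
    - [[0, 0, -0.45], [0, 0, 0]]

```text
t: 29.73
tool_pos: [0.436, -0.3707, 0.3056]
tool_rot: [[-0.109, 0.994, 0.005], [0.994, 0.109, -0.007], [-0.007, 0.005, -1.0]]
wrist_force: [1.1, 0.7, -0.3]
width: 0.499
finger_force: 0.0
```

Run:
```python
from h import *
s=sensors.get_state(); print(s['t'],s['tool_pos'],s['wrist_force'])
y=np.arctan2(s['tool_rot'][1,0],s['tool_rot'][0,0]);print(y)
plan([.50,-.02,.34],1.18)
plan([.50,-.02,.34],1.5)
```

```text
29.7333 [ 0.43602195 -0.37070237  0.30556487] [ 1.06476936  0.70293106 -0.27672502]
1.6800470774494847
shift [0.569, 0.17, -0.0606] turn [0.0127, 0.0115, 1.0001]
shift [0.569, 0.17, -0.0606] turn [0.0106, 0.0133, 0.3601]
```

Emit:
apply_moves:
  rows:
    - [[0.569, 0.17, -0.06], [0, 0, 1]]
    - [[0.569, 0.17, -0.06], [0, 0, 1]]
    - [[0.569, 0.17, -0.06], [0, 0, 1]]
    - [[0.569, 0.17, -0.06], [0, 0, 1]]
    - [[0.569, 0.17, -0.06], [0, 0, 1]]
    - [[0.569, 0.17, -0.06], [0, 0, 1]]
    - [[0.569, 0.17, -0.06], [0, 0, 1]]
    - [[0.569, 0.17, -0.06], [0, 0, 1]]
    - [[0.569, 0.17, -0.06], [0, 0, 1]]
    - [[0.569, 0.17, -0.06], [0, 0, 1]]
    - [[0.569, 0.17, -0.06], [0, 0, 1]]
    - [[0.569, 0.17, -0.06], [0, 0, 1]]
    - [[0.569, 0.17, -0.06], [0, 0, 1]]
    - [[0.569, 0.17, -0.06], [0, 0, 1]]

```text
t: 30.9
tool_pos: [0.4993, -0.0208, 0.3365]
tool_rot: [[0.383, 0.924, -0.001], [0.924, -0.383, -0.001], [-0.002, -0.0, -1.0]]
wrist_force: [-0.2, -0.5, -0.0]
width: 0.506
finger_force: 0.0
```

Run:
```python
from h import *
s,im=snap('wrist','w3.png'); print(s['t'],s['tool_pos']); K,T=cam('wrist',s)
hsv=cv2.cvtColor(im,cv2.COLOR_RGB2HSV); bl=((hsv[...,0]>100)&(hsv[...,0]<130)&(hsv[...,1]>120)&(hsv[...,2]>50))
for b in blobs(bl,100): print(b,ray(K,T,b[0],.038).round(4))
st,it=snap('top','top3.png')
```

```text
30.9 [ 0.49933924 -0.02077233  0.33654288]
(array([378.10960699,  91.79694323]), array([ 337,   59,   76,   68, 2290], dtype=int32)) [[0.5949 0.0326 0.038 ]]
(array([394.40462428, 171.80557015]), array([ 363,  141,   71,   60, 1903], dtype=int32)) [[ 0.5804 -0.0689  0.038 ]]
(array([337.15486471, 184.21358664]), array([ 299,  157,   72,   57, 1737], dtype=int32)) [[ 0.5053 -0.0557  0.038 ]]
```

View pics/w3.png

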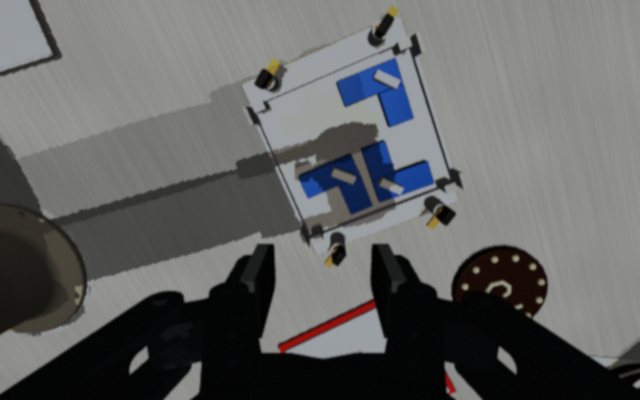

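View pics/top3.png

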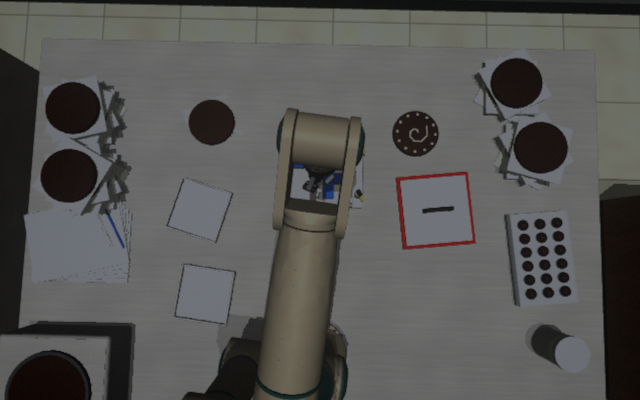

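The wrist view shows three blue corners. Their white grip bars are at (387,79), (343,177) and (391,187). The top view shows the cover centred on the red board, with a red border all round. Next I'll measure the bars and the tray.

Run:
```python
from h import *
s=sensors.get_state(); K,T=cam('wrist',s); im=cv2.imread('pics/w3.png'); hsv=cv2.cvtColor(im,cv2.COLOR_BGR2HSV)
bl=((hsv[...,0]>100)&(hsv[...,0]<130)&(hsv[...,1]>120)&(hsv[...,2]>30)).astype('uint8')
for u,v in [(387,79),(343,177),(391,187)]:
    w=np.zeros(bl.shape,bool); w[v-14:v+15,u-18:u+19]=1
    # bar: non-blue, brighter than local, largest blob near center
    m=(hsv[...,1]<110)&(hsv[...,2]>70)&w
    b=min(blobs(m,30),key=lambda b:np.hypot(*(b[0]-[u,v])))
    l=cv2.connectedComponents(m.astype('uint8'))[1]; k=l[int(round(b[0][1])),int(round(b[0][0]))]
    pts=np.argwhere(l==k)[:,::-1].astype('float32')
    X=ray(K,T,pts,.052)[:,:2].astype('float32'); r=cv2.minAreaRect(X); bx=cv2.boxPoints(r)
    e=max([bx[1]-bx[0],bx[2]-bx[1]],key=np.linalg.norm)
    print('bar',b[0].round(1),b[1],'ctr',np.round(r[0],4),'size',np.round(r[1],4),'long-axis deg',np.degrees(np.arctan2(e[1],e[0])).round(1)%180)
l=cv2.connectedComponents(bl)[1]
for u,v in [(378,92),(394,172),(337,184)]:
    cs=[c for c in cv2.findContours(bl,0,1)[0] if cv2.contourArea(c)>300]
    c=min(cs,key=lambda c:np.hypot(*(c[:,0].mean(0)-[u,v])))
    X=ray(K,T,c[:,0],.034)[:,:2].astype('float32'); r=cv2.minAreaRect(X); print('L',np.round(r[0],4),np.round(r[1],4),r[2])
# tray from top0
im=cv2.imread('pics/top3.png'); K,T=cam('top'); g=cv2.cvtColor(im,cv2.COLOR_BGR2GRAY)
a=g[160:260,150:255]; th=cv2.adaptiveThreshold(a,255,cv2.ADAPTIVE_THRESH_MEAN_C,cv2.THRESH_BINARY_INV,15,12)
c=max(cv2.findContours(th,0,1)[0],key=lambda c:cv2.contourArea(cv2.convexHull(c)))
r=cv2.minAreaRect(c); print('tray',r,ray(K,T,np.array(r[0])+[150,160],.014).round(4),ray(K,T,cv2.boxPoints(r)+[150,160],.014).round(3).tolist())
```

```text
bar [386.4  78.9] [373  70  27  19 282] ctr [0.607  0.0431] size [0.0119 0.0314] long-axis deg 132.8
bar [343.3 176.2] [331 169  26  16 225] ctr [ 0.5171 -0.0459] size [0.0116 0.0319] long-axis deg 136.4
bar [394.7 191. ] [379 179  31  23 359] ctr [ 0.5709 -0.0877] size [0.0289 0.0397] long-axis deg 157.5
L [0.5891 0.0255] [0.0753 0.0759] 88.5145492553711
L [ 0.5878 -0.0639] [0.0766 0.0759] 87.89718627929688
L [ 0.4995 -0.0637] [0.0753 0.0763] 1.2055580615997314
tray ((25.73609733581543, 48.42212677001953), (57.3429069519043, 24.99742889404297), 79.87532806396484) [[0.4207 0.4156 0.014 ]] [[0.499, 0.472, 0.014], [0.514, 0.398, 0.014], [0.344, 0.359, 0.014], [0.329, 0.433, 0.014]]
```

Run:
```python
from h import *
s=sensors.get_state(); K,T=cam('wrist',s)
print('pred bar2 px',proj(K,T,[[.5691,-.0812,.052]]))
im=cv2.imread('pics/top3.png'); Kt,Tt=cam('top')
hsv=cv2.cvtColor(im,cv2.COLOR_BGR2HSV); print('tray px',im[209,200],'bench',im[209,150],im[209,250])
lo=im[209,200].astype(int)
m=(np.abs(im.astype(int)-lo).max(2)<14)
b=[(c,cv2.minAreaRect(c)) for c in cv2.findContours(m.astype('uint8'),0,1)[0] if cv2.pointPolygonTest(c,(200,209),False)>=0]
for c,r in b: print(r,ray(Kt,Tt,r[0],.006).round(4),ray(Kt,Tt,cv2.boxPoints(r),.006).round(3).tolist())
print('to L1'); plan([.607,.0431,.14],2.33)
```

```text
pred bar2 px [[391.25040841 186.03821584]]
tray px [122 116 112] bench [106 107 106] [107 108 107]
((199.54461669921875, 209.4569091796875), (48.81361389160156, 53.30668640136719), 19.440034866333008) [[0.4197 0.3458 0.006 ]] [[0.366, 0.44, 0.006], [0.521, 0.394, 0.006], [0.474, 0.251, 0.006], [0.32, 0.298, 0.006]]
to L1
shift [0.1671, 0.125, 0.328] turn [-0.0011, 0.0029, -2.3035]
```

Emit:
apply_moves:
  rows:
    - [[0.1671, 0.125, 0.328], [0, 0, -1]]
    - [[0.1671, 0.125, 0.328], [0, 0, -1]]
    - [[0.1671, 0.125, 0.328], [0, 0, -1]]
    - [[0.1671, 0.125, 0.328], [0, 0, -1]]
    - [[0.1671, 0.125, 0.328], [0, 0, -1]]
    - [[0.1671, 0.125, 0.328], [0, 0, -1]]
    - [[0.1671, 0.125, 0.328], [0, 0, -1]]
  hand: 0.35

```text
t: 31.58
tool_pos: [0.6054, 0.0448, 0.133]
tool_rot: [[-0.109, 0.994, -0.011], [0.994, 0.109, -0.001], [-0.0, -0.011, -1.0]]
wrist_force: [-1.0, 0.1, 0.5]
width: 0.349
finger_force: 0.0
```

Emit:
apply_moves:
  rows:
    - [[0, 0, 0], [0, 0, -1]]
    - [[0, 0, 0], [0, 0, -1]]
    - [[0, 0, 0], [0, 0, -1]]
    - [[0, 0, 0], [0, 0, -1]]
    - [[0, 0, 0], [0, 0, -1]]

```text
t: 32.0
tool_pos: [0.6074, 0.0433, 0.1424]
tool_rot: [[-0.575, 0.818, 0.003], [0.818, 0.575, -0.002], [-0.003, 0.001, -1.0]]
wrist_force: [-0.2, 1.0, 0.5]
width: 0.35
finger_force: 0.0
```

Emit:
apply_moves:
  rows:
    - [[0, 0, 0], [0, 0, -0.3]]
    - [[0, 0, 0], [0, 0, -0.3]]
    - [[0, 0, 0], [0, 0, -0.3]]
    - [[0, 0, 0], [0, 0, -0.3]]

```text
t: 32.33
tool_pos: [0.6072, 0.0438, 0.1415]
tool_rot: [[-0.685, 0.728, 0.002], [0.728, 0.685, -0.001], [-0.002, 0.0, -1.0]]
wrist_force: [-1.3, 0.1, 0.3]
width: 0.349
finger_force: 0.0
```

Run:
```python
from h import *
s,im=snap('wrist','w4.png'); K,T=cam('wrist',s); print(s['t'],s['tool_pos'])
for n,p in [('L1',[.607,.0431,.052]),('L3',[.5171,-.0459,.052]),('L2',[.5691,-.0812,.052])]: print(n,proj(K,T,[p]))
plan([.607,.0431,.041],2.33)
```

```text
32.3333 [0.60723328 0.04378561 0.14145926]
L1 [[321.93877945 206.49918915]]
L3 [[143.32980212 210.93044086]]
L2 [[172.6476117  288.71441481]]
shift [-0.0004, -0.0011, 0.167] turn [-0.0003, 0.0038, -0.0077]
```

View pics/w4.png

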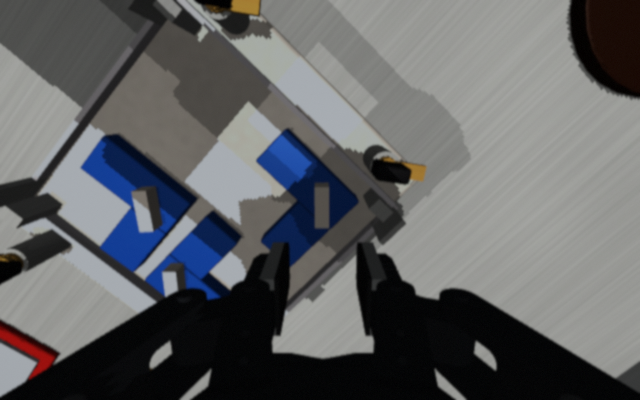

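The bar of the first corner is at (322,205), as predicted. A standoff at (385,205) stands close to the right finger, so I'll approach with a narrower opening.

Emit:
apply_moves:
  rows:
    - [[-0.0004, -0.002, 0.03], [0, 0, 0]]
    - [[-0.0004, -0.002, 0.06], [0, 0, 0]]
    - [[-0.0004, -0.002, 0.09], [0, 0, 0]]
    - [[-0.0004, -0.002, 0.12], [0, 0, 0]]
    - [[-0.0004, -0.002, 0.145], [0, 0, 0]]
    - [[-0.0004, -0.002, 0.166], [0, 0, 0]]
    - [[-0.0004, -0.002, 0.166], [0, 0, 0]]
    - [[-0.0004, -0.002, 0.166], [0, 0, 0]]
  hand: 0.22

```text
t: 33.05
tool_pos: [0.6065, 0.0431, 0.0407]
tool_rot: [[-0.687, 0.726, 0.0], [0.726, 0.687, -0.001], [-0.001, -0.001, -1.0]]
wrist_force: [-0.9, 0.0, -0.1]
width: 0.222
finger_force: 0.0
```

Emit:
apply_moves:
  rows:
    - [[0, 0, 0], [0, 0, 0]]
    - [[0, 0, 0], [0, 0, 0]]
    - [[0, 0, 0], [0, 0, 0]]
    - [[0, 0, 0], [0, 0, 0]]
    - [[0, 0, 0], [0, 0, 0]]
  hand: 0
  newtons: 80

```text
t: 33.47
tool_pos: [0.6068, 0.0432, 0.0414]
tool_rot: [[-0.688, 0.725, 0.001], [0.725, 0.688, -0.001], [-0.002, -0.0, -1.0]]
wrist_force: [0.4, -0.0, 4.2]
width: 0.088
finger_force: 80.0
```

Emit:
apply_moves:
  rows:
    - [[0, 0, -0.01], [0, 0, 0]]
    - [[0, 0, -0.03], [0, 0, 0]]
    - [[0, 0, -0.06], [0, 0, 0]]
    - [[0, 0, -0.1], [0, 0, 0]]
    - [[0, 0, -0.14], [0, 0, 0]]
    - [[0, 0, -0.17], [0, 0, 0]]
    - [[0, 0, -0.17], [0, 0, 0]]
    - [[0, 0, -0.17], [0, 0, 0]]

```text
t: 34.13
tool_pos: [0.6069, 0.0433, 0.1443]
tool_rot: [[-0.688, 0.725, 0.003], [0.725, 0.688, -0.001], [-0.003, 0.001, -1.0]]
wrist_force: [-0.0, 0.7, -0.5]
width: 0.087
finger_force: 79.5
```

Run:
```python
from h import *
s=sensors.get_state(); print(s['t'],s['tool_pos'],s['width'],s['wrist_force'],s['joint_pos'])
plan([.439,.362,s['tool_pos'][2]],2.35)
```

```text
34.1333 [0.60689451 0.04334982 0.14425685] 0.08666193467225472 [-0.03391709  0.72765168 -0.48319962] [ 1.12773876e-02  3.24745737e-01  1.26624718e+00 -1.41663293e-03
  1.54775374e+00 -7.47987901e-01]
shift [0.5778, 0.1626, -0.0015] turn [0.0022, 0.006, -0.0398]
```

Emit:
apply_moves:
  rows:
    - [[0.03, 0.008, 0], [0, 0, 0]]
    - [[0.08, 0.022, 0], [0, 0, 0]]
    - [[0.13, 0.036, 0], [0, 0, 0]]
    - [[0.18, 0.05, 0], [0, 0, 0]]
    - [[0.23, 0.065, 0], [0, 0, 0]]
    - [[0.28, 0.079, 0], [0, 0, 0]]
    - [[0.33, 0.093, 0], [0, 0, 0]]
    - [[0.38, 0.107, 0], [0, 0, -0.02]]
    - [[0.43, 0.121, 0], [0, 0, -0.04]]
    - [[0.48, 0.135, 0], [0, 0, -0.04]]
    - [[0.53, 0.149, 0], [0, 0, -0.04]]
    - [[0.565, 0.159, 0], [0, 0, -0.04]]
    - [[0.578, 0.163, 0], [0, 0, -0.04]]
    - [[0.578, 0.163, 0.03], [0, 0, -0.04]]
    - [[0.578, 0.163, 0.07], [0, 0, -0.04]]
    - [[0.578, 0.163, 0.11], [0, 0, -0.04]]
    - [[0.578, 0.163, 0.13], [0, 0, -0.04]]
    - [[0.578, 0.163, 0.13], [0, 0, -0.04]]
    - [[0.578, 0.163, 0.13], [0, 0, -0.04]]

```text
t: 35.72
tool_pos: [0.4385, 0.3615, 0.0637]
tool_rot: [[-0.702, 0.712, -0.001], [0.712, 0.702, -0.003], [-0.001, -0.003, -1.0]]
wrist_force: [-0.2, -0.2, 0.1]
width: 0.089
finger_force: 79.4
```

Run:
```python
from h import *
s,im=snap('wrist','w5.png'); print(s['t'],s['tool_pos'],s['width'],s['finger_force'],s['wrist_force'])
plan([.439,.362,.0265],2.35)
```

```text
35.7167 [0.43850856 0.36146283 0.06371441] 0.08898552661528224 79.42445397377014 [-0.22411111 -0.18232574  0.11309369]
shift [0.0003, -0.0003, 0.0644] turn [0.0, 0.0027, -0.0008]
```

View pics/w5.png

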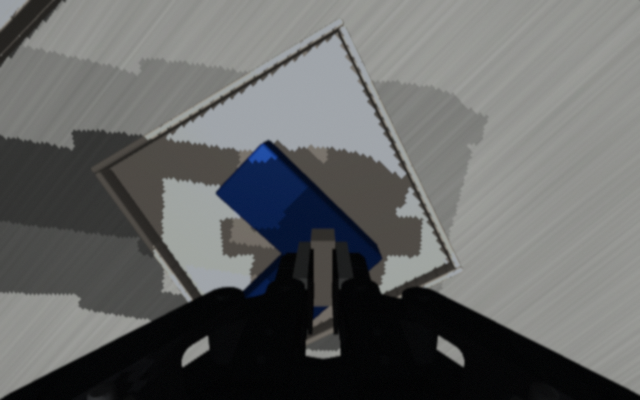

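The held corner is over the tray, whose rim corners show at (340,22), (98,168) and (458,267).

Run:
```python
from h import *
s=sensors.get_state(); K,T=cam('wrist',s)
X=ray(K,T,[(340,22),(98,168),(458,267)],.016); print(X.round(4),'ctr',X[1:].mean(0), np.linalg.norm(X[1]-X[0]),np.linalg.norm(X[2]-X[0]))
```

```text
[[0.3688 0.4457 0.016 ]
 [0.3247 0.2968 0.016 ]
 [0.5173 0.4008 0.016 ]] ctr [0.42100607 0.34879114 0.016     ] 0.15527345176134777 0.15520947909103272
```

Emit:
apply_moves:
  rows:
    - [[0.0024, 0.0035, 0.02], [0, 0, 0]]
    - [[0.0024, 0.0035, 0.04], [0, 0, 0]]
    - [[0.0024, 0.0035, 0.053], [0, 0, 0]]
    - [[0.0024, 0.0035, 0.059], [0, 0, 0]]
    - [[0.0024, 0.0035, 0.063], [0, 0, 0]]
    - [[0.0024, 0.0035, 0.063], [0, 0, 0]]
    - [[0.0024, 0.0035, 0.063], [0, 0, 0]]
    - [[0.0024, 0.0035, 0.063], [0, 0, 0]]

```text
t: 36.43
tool_pos: [0.4394, 0.3647, 0.0268]
tool_rot: [[-0.703, 0.711, 0.001], [0.711, 0.703, -0.001], [-0.001, -0.0, -1.0]]
wrist_force: [-0.3, 0.6, -0.6]
width: 0.085
finger_force: 79.5
```

Run:
```python
from h import *
s=sensors.get_state(); print(s['t'],s['tool_pos'],s['width'],s['finger_force'],s['wrist_force'])
```

```text
36.4333 [0.43936336 0.364696   0.0267527 ] 0.08547395626392917 79.50916886329651 [-0.25902327  0.62132403 -0.58663688]
```

Emit:
apply_moves:
  rows:
    - [[0, 0, 0.001], [0, 0, 0]]
    - [[0, 0, 0.002], [0, 0, 0]]
    - [[0, 0, 0.002], [0, 0, 0]]
    - [[0, 0, 0.002], [0, 0, 0]]

```text
t: 36.77
tool_pos: [0.4393, 0.3646, 0.0255]
tool_rot: [[-0.703, 0.711, 0.001], [0.711, 0.703, -0.001], [-0.001, -0.0, -1.0]]
wrist_force: [0.7, 0.1, 0.6]
width: 0.088
finger_force: 79.6
```

Emit:
apply_moves:
  rows:
    - [[0, 0, 0], [0, 0, 0]]
    - [[0, 0, 0], [0, 0, 0]]
    - [[0, 0, 0], [0, 0, 0]]
    - [[0, 0, 0], [0, 0, 0]]
    - [[0, 0, -0.02], [0, 0, 0]]
    - [[0, 0, -0.05], [0, 0, 0]]
    - [[0, 0, -0.1], [0, 0, 0]]
    - [[0, 0, -0.15], [0, 0, 0]]
    - [[0, 0, -0.2], [0, 0, 0]]
    - [[0, 0, -0.2], [0, 0, 0]]
    - [[0, 0, -0.2], [0, 0, 0]]
  hand: 0.22

```text
t: 37.68
tool_pos: [0.4401, 0.3654, 0.1486]
tool_rot: [[-0.703, 0.711, 0.005], [0.711, 0.703, 0.002], [-0.002, 0.005, -1.0]]
wrist_force: [0.5, 0.3, 0.1]
width: 0.224
finger_force: 0.0
```

Run:
```python
from h import *
s,im=snap('wrist','w6.png'); print(s['t'],s['tool_pos'],s['width'],s['finger_force'],s['wrist_force']); K,T=cam('wrist',s)
hsv=cv2.cvtColor(im,cv2.COLOR_RGB2HSV); bl=((hsv[...,0]>100)&(hsv[...,0]<130)&(hsv[...,1]>120)&(hsv[...,2]>30)).astype('uint8')
c=max(cv2.findContours(bl,0,1)[0],key=cv2.contourArea); X=ray(K,T,c[:,0],.018)[:,:2].astype('float32'); print(cv2.minAreaRect(X), cv2.contourArea(c))
plan([.5691,-.0812,.15],2.32)
```

```text
37.6833 [0.44007557 0.36542107 0.14859977] 0.22411164318948357 0.0 [0.45005799 0.30548538 0.09573946]
((0.4214541018009186, 0.34605714678764343), (0.0765542984008789, 0.07577717304229736), 89.53522491455078) 4651.0
shift [-0.6809, -0.3684, -0.0055] turn [0.0017, 0.0028, 0.0601]
```

Emit:
apply_moves:
  rows:
    - [[-0.68, -0.368, -0.005], [0, 0, 0.06]]
    - [[-0.68, -0.368, -0.005], [0, 0, 0.06]]
    - [[-0.68, -0.368, -0.005], [0, 0, 0.06]]
    - [[-0.68, -0.368, -0.005], [0, 0, 0.06]]
    - [[-0.68, -0.368, -0.005], [0, 0, 0.06]]
    - [[-0.68, -0.368, -0.005], [0, 0, 0.06]]
    - [[-0.68, -0.368, -0.005], [0, 0, 0.06]]
    - [[-0.68, -0.368, -0.005], [0, 0, 0.06]]
    - [[-0.68, -0.368, -0.005], [0, 0, 0.06]]
    - [[-0.68, -0.368, -0.005], [0, 0, 0.06]]
    - [[-0.68, -0.368, -0.005], [0, 0, 0.06]]
    - [[-0.68, -0.368, -0.005], [0, 0, 0.06]]
    - [[-0.68, -0.368, -0.005], [0, 0, 0.06]]
    - [[-0.68, -0.368, -0.005], [0, 0, 0.06]]
    - [[-0.68, -0.368, -0.005], [0, 0, 0.06]]
    - [[-0.68, -0.368, -0.005], [0, 0, 0.06]]
  hand: 0.28

```text
t: 39.07
tool_pos: [0.5684, -0.0792, 0.1486]
tool_rot: [[-0.683, 0.731, -0.001], [0.731, 0.683, -0.001], [-0.0, -0.001, -1.0]]
wrist_force: [-0.1, -0.2, -0.1]
width: 0.28
finger_force: 0.0
```

Run:
```python
from h import *
s,im=snap('wrist','w7.png'); K,T=cam('wrist',s); print(s['t'],s['tool_pos'],proj(K,T,[[.5691,-.0812,.052]]))
cv2.imwrite('pics/w7c.png',cv2.resize(im[100:300,180:480,::-1],None,fx=2,fy=2))
plan([.5691,-.0812,.041],2.32)
```

```text
39.0667 [ 0.56838496 -0.07918582  0.14856044] [[321.83126572 206.1627705 ]]
shift [-0.0029, -0.0013, 0.1796] turn [-0.0019, 0.0015, 0.0043]
```

View pics/w7c.png

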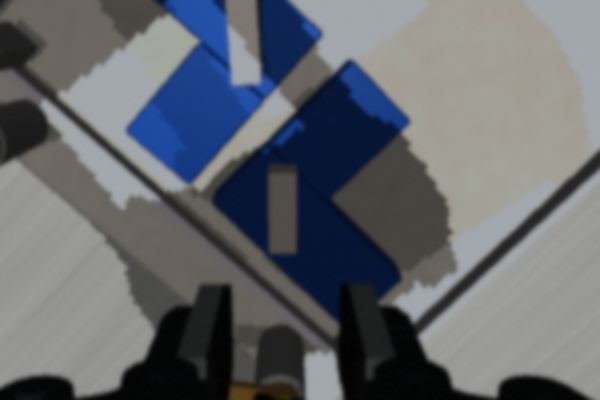

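The bar of the second corner is at about (321,207), as predicted.

Emit:
apply_moves:
  rows:
    - [[-0.0029, -0.0013, 0.03], [0, 0, 0]]
    - [[-0.0029, -0.0013, 0.07], [0, 0, 0]]
    - [[-0.0029, -0.0013, 0.11], [0, 0, 0]]
    - [[-0.0029, -0.0013, 0.14], [0, 0, 0]]
    - [[-0.0029, -0.0013, 0.165], [0, 0, 0]]
    - [[-0.0029, -0.0013, 0.179], [0, 0, 0]]
    - [[-0.0029, -0.0013, 0.179], [0, 0, 0]]
    - [[-0.0029, -0.0013, 0.179], [0, 0, 0]]

```text
t: 39.78
tool_pos: [0.5695, -0.0822, 0.0419]
tool_rot: [[-0.682, 0.732, 0.0], [0.732, 0.682, -0.001], [-0.001, -0.001, -1.0]]
wrist_force: [-0.4, -0.3, 0.4]
width: 0.277
finger_force: 0.0
```

Emit:
apply_moves:
  rows:
    - [[0, 0, 0], [0, 0, 0]]
    - [[0, 0, 0], [0, 0, 0]]
    - [[0, 0, 0], [0, 0, 0]]
    - [[0, 0, 0], [0, 0, 0]]
    - [[0, 0, 0], [0, 0, 0]]
  hand: 0

```text
t: 40.2
tool_pos: [0.5703, -0.0827, 0.0433]
tool_rot: [[-0.681, 0.732, 0.003], [0.732, 0.681, -0.002], [-0.003, 0.001, -1.0]]
wrist_force: [-1.9, 1.6, 6.3]
width: 0.087
finger_force: 81.2
```

Emit:
apply_moves:
  rows:
    - [[0, 0, -0.01], [0, 0, 0]]
    - [[0, 0, -0.03], [0, 0, 0]]
    - [[0, 0, -0.06], [0, 0, 0]]
    - [[0, 0, -0.1], [0, 0, 0]]
    - [[0, 0, -0.14], [0, 0, 0]]
    - [[0, 0, -0.18], [0, 0, 0]]
    - [[0, 0, -0.18], [0, 0, 0]]
    - [[0, 0, -0.18], [0, 0, 0]]

```text
t: 40.87
tool_pos: [0.5701, -0.0828, 0.1517]
tool_rot: [[-0.681, 0.732, 0.004], [0.732, 0.681, -0.002], [-0.004, 0.001, -1.0]]
wrist_force: [-0.4, -0.1, -0.9]
width: 0.086
finger_force: 80.3
```

Run:
```python
from h import *
s=sensors.get_state(); print(s['t'],s['tool_pos'],s['width'],s['wrist_force'])
plan([.4035,.328,s['tool_pos'][2]],2.35)
```

```text
40.8667 [ 0.57008613 -0.08280298  0.15170023] 0.08577874203216901 [-0.40945154 -0.06306106 -0.94050642]
shift [0.6904, 0.263, -0.0027] turn [0.0024, 0.0089, -0.0601]
```

Emit:
apply_moves:
  rows:
    - [[0.03, 0.011, 0], [0, 0, 0]]
    - [[0.08, 0.031, 0], [0, 0, 0]]
    - [[0.13, 0.05, 0], [0, 0, 0]]
    - [[0.18, 0.069, 0], [0, 0, 0]]
    - [[0.23, 0.088, 0], [0, 0, 0]]
    - [[0.28, 0.107, 0], [0, 0, 0]]
    - [[0.33, 0.126, 0], [0, 0, -0.03]]
    - [[0.38, 0.145, 0], [0, 0, -0.06]]
    - [[0.43, 0.164, 0], [0, 0, -0.06]]
    - [[0.48, 0.184, 0], [0, 0, -0.06]]
    - [[0.53, 0.203, 0], [0, 0, -0.06]]
    - [[0.58, 0.222, 0], [0, 0, -0.06]]
    - [[0.63, 0.241, 0], [0, 0, -0.06]]
    - [[0.67, 0.256, 0], [0, 0, -0.06]]
    - [[0.687, 0.263, 0], [0, 0, -0.06]]
    - [[0.687, 0.263, 0.04], [0, 0, -0.06]]
    - [[0.687, 0.263, 0.08], [0, 0, -0.06]]
    - [[0.687, 0.263, 0.12], [0, 0, -0.06]]
    - [[0.687, 0.263, 0.12], [0, 0, -0.06]]
    - [[0.687, 0.263, 0.12], [0, 0, -0.06]]

```text
t: 42.53
tool_pos: [0.4033, 0.3255, 0.0753]
tool_rot: [[-0.702, 0.712, -0.003], [0.712, 0.702, -0.004], [-0.001, -0.005, -1.0]]
wrist_force: [0.0, -0.0, -0.1]
width: 0.081
finger_force: 80.2
```

Run:
```python
from h import *
s=sensors.get_state(); print(s['t'],s['tool_pos'],s['width'],s['wrist_force'],s['finger_force'])
plan([.4047,.3265,.0465],2.35)
s,im=snap('wrist','w8.png'); K,T=cam('wrist',s)
hsv=cv2.cvtColor(im,cv2.COLOR_RGB2HSV); bl=((hsv[...,0]>100)&(hsv[...,0]<130)&(hsv[...,1]>120)&(hsv[...,2]>30)).astype('uint8')
for b in blobs(bl,200): print(b)
```

```text
42.5333 [0.40333286 0.32546893 0.07531909] 0.08081970536645026 [ 0.00396865 -0.03187119 -0.06783322] 80.21379947662354
shift [-0.0003, 0.0031, 0.048] turn [-0.0106, 0.0012, -0.0008]
(array([366.7101988, 210.0342654]), array([  265,   130,   192,   168, 12374], dtype=int32))
```

View pics/w8.png

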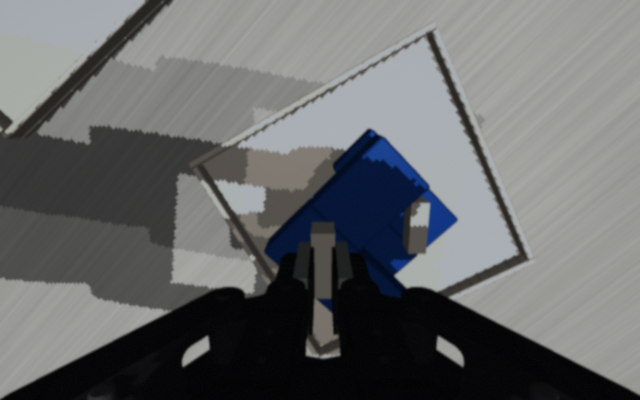

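The second corner is held over the first, whose bar shows in the open notch at (417,228). Lowering it now.

Emit:
apply_moves:
  rows:
    - [[0, 0.002, 0.015], [0, 0, 0]]
    - [[0, 0.002, 0.03], [0, 0, 0]]
    - [[0, 0.002, 0.04], [0, 0, 0]]
    - [[0, 0.002, 0.046], [0, 0, 0]]
    - [[0, 0.002, 0.048], [0, 0, 0]]
    - [[0, 0.002, 0.048], [0, 0, 0]]
    - [[0, 0.002, 0.048], [0, 0, 0]]
    - [[0, 0.002, 0.048], [0, 0, 0]]

```text
t: 43.25
tool_pos: [0.4052, 0.3276, 0.0485]
tool_rot: [[-0.703, 0.711, 0.001], [0.711, 0.703, -0.001], [-0.001, -0.0, -1.0]]
wrist_force: [-0.6, 0.5, -1.3]
width: 0.085
finger_force: 80.3
```

Run:
```python
from h import *
s=sensors.get_state(); print(s['t'],s['tool_pos'],s['width'],s['wrist_force'],s['finger_force'])
```

```text
43.25 [0.40522763 0.32760825 0.04847476] 0.08541839934955817 [-0.59381474  0.45375547 -1.28591508] 80.27852296829224
```

Still about 2.5 mm too high, so I'll lower it in small steps and release.

Emit:
apply_moves:
  rows:
    - [[0, -0.001, 0.002], [0, 0, 0]]
    - [[0, -0.001, 0.004], [0, 0, 0]]
    - [[0, -0.001, 0.005], [0, 0, 0]]
    - [[0, -0.001, 0.005], [0, 0, 0]]
    - [[0, -0.001, 0.005], [0, 0, 0]]

```text
t: 43.67
tool_pos: [0.4046, 0.327, 0.0453]
tool_rot: [[-0.703, 0.711, 0.0], [0.711, 0.703, -0.001], [-0.001, -0.001, -1.0]]
wrist_force: [-1.7, -0.6, 2.4]
width: 0.089
finger_force: 80.6
```

Emit:
apply_moves:
  rows:
    - [[0, 0, 0], [0, 0, 0]]
    - [[0, 0, 0], [0, 0, 0]]
    - [[0, 0, 0], [0, 0, 0]]
    - [[0, 0, 0], [0, 0, 0]]
    - [[0, 0, -0.02], [0, 0, 0]]
    - [[0, 0, -0.05], [0, 0, 0]]
    - [[0, 0, -0.1], [0, 0, 0]]
    - [[0, 0, -0.15], [0, 0, 0]]
    - [[0, 0, -0.18], [0, 0, 0]]
    - [[0, 0, -0.18], [0, 0, 0]]
    - [[0, 0, -0.18], [0, 0, 0]]
  hand: 0.22

```text
t: 44.58
tool_pos: [0.4051, 0.3275, 0.1549]
tool_rot: [[-0.703, 0.711, 0.003], [0.711, 0.703, 0.0], [-0.002, 0.002, -1.0]]
wrist_force: [-0.2, 0.1, 0.6]
width: 0.222
finger_force: 0.0
```

Run:
```python
from h import *
s,im=snap('wrist','w9.png'); print(s['t'],s['tool_pos'],s['width'],s['finger_force'],s['wrist_force']); K,T=cam('wrist',s)
hsv=cv2.cvtColor(im,cv2.COLOR_RGB2HSV); bl=((hsv[...,0]>100)&(hsv[...,0]<130)&(hsv[...,1]>120)&(hsv[...,2]>30)).astype('uint8')
c=max(cv2.findContours(bl,0,1)[0],key=cv2.contourArea); X=ray(K,T,c[:,0],.036)[:,:2].astype('float32'); print(cv2.minAreaRect(X), cv2.contourArea(c))
m=(bl==0)&(cv2.fillPoly(np.zeros_like(bl),[cv2.convexHull(c)],1)>0)&(hsv[...,1]<110)&(hsv[...,2]>50)
for b in blobs(m,60): print(b, ray(K,T,b[0],.053).round(4),ray(K,T,b[0],.035).round(4))
plan([.5171,-.0459,.15],2.377)
```

```text
44.5833 [0.40506283 0.3275419  0.15485215] 0.22237848094532242 0.0 [-0.2149832   0.13522972  0.63532797]
((0.42088037729263306, 0.34584420919418335), (0.07584192603826523, 0.0774063766002655), 89.61494445800781) 7625.0
(array([387.31420765, 199.07513661]), array([377, 173,  36,  59, 732], dtype=int32)) [[0.4379 0.3625 0.053 ]] [[0.4438 0.3616 0.035 ]]
(array([321.12919463, 198.82718121]), array([314, 179,  15,  41, 596], dtype=int32)) [[0.4029 0.3283 0.053 ]] [[0.4062 0.3249 0.035 ]]
(array([352., 189.]), array([346, 183,  13,  13,  91], dtype=int32)) [[0.4138 0.3495 0.053 ]] [[0.4179 0.3477 0.035 ]]
shift [-0.5742, -0.3033, 0.0061] turn [-0.0014, 0.0023, -0.054]
```

Both corners are square at about (0.421, 0.346). Next is the third.

Emit:
apply_moves:
  rows:
    - [[-0.574, -0.303, 0.006], [0, 0, -0.054]]
    - [[-0.574, -0.303, 0.006], [0, 0, -0.054]]
    - [[-0.574, -0.303, 0.006], [0, 0, -0.054]]
    - [[-0.574, -0.303, 0.006], [0, 0, -0.054]]
    - [[-0.574, -0.303, 0.006], [0, 0, -0.054]]
    - [[-0.574, -0.303, 0.006], [0, 0, -0.054]]
    - [[-0.574, -0.303, 0.006], [0, 0, -0.054]]
    - [[-0.574, -0.303, 0.006], [0, 0, -0.054]]
    - [[-0.574, -0.303, 0.006], [0, 0, -0.054]]
    - [[-0.574, -0.303, 0.006], [0, 0, -0.054]]
    - [[-0.574, -0.303, 0.006], [0, 0, -0.054]]
    - [[-0.574, -0.303, 0.006], [0, 0, -0.054]]
    - [[-0.574, -0.303, 0.006], [0, 0, -0.054]]
    - [[-0.574, -0.303, 0.006], [0, 0, -0.054]]
    - [[-0.574, -0.303, 0.006], [0, 0, -0.054]]
  hand: 0.28

```text
t: 45.88
tool_pos: [0.517, -0.0443, 0.1499]
tool_rot: [[-0.723, 0.691, -0.0], [0.691, 0.723, -0.001], [-0.001, -0.001, -1.0]]
wrist_force: [-0.5, -0.9, 0.2]
width: 0.285
finger_force: 0.0
```

Run:
```python
from h import *
s,im=snap('wrist','w10.png'); K,T=cam('wrist',s); print(s['t'],s['tool_pos'],proj(K,T,[[.5171,-.0459,.052]]))
hsv=cv2.cvtColor(im,cv2.COLOR_RGB2HSV); bl=((hsv[...,0]>100)&(hsv[...,0]<130)&(hsv[...,1]>120)&(hsv[...,2]>30)).astype('uint8')
c=max(cv2.findContours(bl,0,1)[0],key=cv2.contourArea); X=ray(K,T,c[:,0],.036)[:,:2].astype('float32'); print(cv2.minAreaRect(X))
m=(bl==0)&(cv2.fillPoly(np.zeros_like(bl),[cv2.convexHull(c)],1)>0)&(hsv[...,1]<110)&(hsv[...,2]>50)
for b in blobs(m,100): print(b, ray(K,T,b[0],.050).round(4))
plan([.5171,-.0459,.041],2.377)
```

```text
45.8833 [ 0.51698846 -0.0443423   0.14988329] [[321.52602996 204.58119726]]
((0.4995100498199463, -0.06387416273355484), (0.07535937428474426, 0.07635940611362457), 1.1754850149154663)
(array([273.58383234, 196.65793413]), array([ 260,  161,   38,   74, 1336], dtype=int32)) [[ 0.4889 -0.0675  0.05  ]]
(array([322.01916933, 204.63897764]), array([315, 184,  15,  44, 626], dtype=int32)) [[ 0.5178 -0.0461  0.05  ]]
shift [-0.0015, -0.0015, 0.1817] turn [-0.0018, 0.0019, 0.0037]
```

Emit:
apply_moves:
  rows:
    - [[-0.0015, -0.0015, 0.03], [0, 0, 0]]
    - [[-0.0015, -0.0015, 0.07], [0, 0, 0]]
    - [[-0.0015, -0.0015, 0.11], [0, 0, 0]]
    - [[-0.0015, -0.0015, 0.14], [0, 0, 0]]
    - [[-0.0015, -0.0015, 0.165], [0, 0, 0]]
    - [[-0.0015, -0.0015, 0.181], [0, 0, 0]]
    - [[-0.0015, -0.0015, 0.181], [0, 0, 0]]
    - [[-0.0015, -0.0015, 0.181], [0, 0, 0]]

```text
t: 46.6
tool_pos: [0.5173, -0.0467, 0.0417]
tool_rot: [[-0.722, 0.692, 0.0], [0.692, 0.722, -0.001], [-0.001, -0.001, -1.0]]
wrist_force: [0.2, 0.4, 0.6]
width: 0.281
finger_force: 0.0
```

Emit:
apply_moves:
  rows:
    - [[0, 0, 0], [0, 0, 0]]
    - [[0, 0, 0], [0, 0, 0]]
    - [[0, 0, 0], [0, 0, 0]]
    - [[0, 0, 0], [0, 0, 0]]
    - [[0, 0, 0], [0, 0, 0]]
  hand: 0

```text
t: 47.02
tool_pos: [0.5182, -0.0471, 0.0431]
tool_rot: [[-0.722, 0.692, 0.003], [0.692, 0.722, -0.002], [-0.003, 0.001, -1.0]]
wrist_force: [-2.2, 0.6, 7.2]
width: 0.088
finger_force: 81.1
```

Emit:
apply_moves:
  rows:
    - [[0, 0, -0.01], [0, 0, 0]]
    - [[0, 0, -0.03], [0, 0, 0]]
    - [[0, 0, -0.06], [0, 0, 0]]
    - [[0, 0, -0.1], [0, 0, 0]]
    - [[0, 0, -0.14], [0, 0, 0]]
    - [[0, 0, -0.18], [0, 0, 0]]
    - [[0, 0, -0.18], [0, 0, 0]]
    - [[0, 0, -0.18], [0, 0, 0]]

```text
t: 47.68
tool_pos: [0.5181, -0.0471, 0.1517]
tool_rot: [[-0.722, 0.692, 0.004], [0.692, 0.722, -0.002], [-0.004, 0.001, -1.0]]
wrist_force: [-0.3, 0.5, -1.4]
width: 0.088
finger_force: 80.2
```

Run:
```python
from h import *
s=sensors.get_state(); print(s['t'],s['tool_pos'],s['width'],s['wrist_force'],s['finger_force'])
plan([.439,.364,s['tool_pos'][2]],2.35)
```

```text
47.6833 [ 0.51808201 -0.04705761  0.15168611] 0.08781393801123301 [-0.28049948  0.52520435 -1.41755052] 80.2282726764679
shift [0.5694, 0.4032, -0.002] turn [0.0028, 0.0089, 0.054]
```

Emit:
apply_moves:
  rows:
    - [[0.03, 0.021, 0], [0, 0, 0]]
    - [[0.07, 0.05, 0], [0, 0, 0]]
    - [[0.115, 0.081, 0], [0, 0, 0]]
    - [[0.16, 0.113, 0], [0, 0, 0]]
    - [[0.205, 0.145, 0], [0, 0, 0]]
    - [[0.25, 0.177, 0], [0, 0, 0]]
    - [[0.295, 0.209, 0], [0, 0, 0.03]]
    - [[0.34, 0.241, 0], [0, 0, 0.05]]
    - [[0.385, 0.273, 0], [0, 0, 0.054]]
    - [[0.43, 0.304, 0], [0, 0, 0.054]]
    - [[0.475, 0.336, 0], [0, 0, 0.054]]
    - [[0.52, 0.368, 0], [0, 0, 0.054]]
    - [[0.555, 0.393, 0], [0, 0, 0.054]]
    - [[0.569, 0.403, 0], [0, 0, 0.054]]
    - [[0.569, 0.403, 0], [0, 0, 0.054]]
    - [[0.569, 0.403, 0.04], [0, 0, 0.054]]
    - [[0.569, 0.403, 0.08], [0, 0, 0.054]]
    - [[0.569, 0.403, 0.1], [0, 0, 0.054]]
    - [[0.569, 0.403, 0.1], [0, 0, 0.054]]
    - [[0.569, 0.403, 0.1], [0, 0, 0.054]]

```text
t: 49.35
tool_pos: [0.4384, 0.3628, 0.0886]
tool_rot: [[-0.702, 0.712, -0.001], [0.712, 0.702, -0.003], [-0.001, -0.002, -1.0]]
wrist_force: [0.7, -0.1, -0.8]
width: 0.086
finger_force: 80.2
```

Run:
```python
from h import *
s=sensors.get_state(); print(s['t'],s['tool_pos'],s['width'],s['wrist_force'],s['finger_force'])
plan([.4395,.3635,.0645],2.35)
```

```text
49.35 [0.43836497 0.36279724 0.0885666 ] 0.08578204686080385 [ 0.68419341 -0.12045956 -0.76433972] 80.1815915107727
shift [-0.0004, 0.0023, 0.0401] turn [-0.005, 0.0023, -0.002]
```

Emit:
apply_moves:
  rows:
    - [[0, 0.0005, 0.015], [0, 0, 0]]
    - [[0, 0.0005, 0.027], [0, 0, 0]]
    - [[0, 0.0005, 0.036], [0, 0, 0]]
    - [[0, 0.0005, 0.04], [0, 0, 0]]
    - [[0, 0.0005, 0.042], [0, 0, 0]]
    - [[0, 0.0005, 0.042], [0, 0, 0]]
    - [[0, 0.0005, 0.042], [0, 0, 0]]
    - [[0, 0.0005, 0.042], [0, 0, 0]]

```text
t: 50.02
tool_pos: [0.4386, 0.3642, 0.064]
tool_rot: [[-0.703, 0.711, 0.001], [0.711, 0.703, -0.001], [-0.001, -0.0, -1.0]]
wrist_force: [-0.4, -0.2, -0.9]
width: 0.085
finger_force: 80.2
```

Run:
```python
from h import *
s=sensors.get_state(); print(s['t'],s['tool_pos'],s['width'],s['wrist_force'],s['finger_force'])
```

```text
50.0167 [0.43864062 0.36418078 0.06401309] 0.08535405789067704 [-0.43675029 -0.19604191 -0.87197318] 80.20845293998718
```

Emit:
apply_moves:
  rows:
    - [[0, 0, 0.001], [0, 0, 0]]
    - [[0, 0, 0.002], [0, 0, 0]]
    - [[0, 0, 0.002], [0, 0, 0]]
    - [[0, 0, 0.002], [0, 0, 0]]

```text
t: 50.35
tool_pos: [0.4387, 0.3643, 0.063]
tool_rot: [[-0.703, 0.711, 0.001], [0.711, 0.703, -0.001], [-0.001, 0.0, -1.0]]
wrist_force: [-1.2, 0.4, 3.2]
width: 0.083
finger_force: 80.7
```

Emit:
apply_moves:
  rows:
    - [[0, 0, 0], [0, 0, 0]]
    - [[0, 0, 0], [0, 0, 0]]
    - [[0, 0, 0], [0, 0, 0]]
    - [[0, 0, 0], [0, 0, 0]]
    - [[0, 0, -0.02], [0, 0, 0]]
    - [[0, 0, -0.05], [0, 0, 0]]
    - [[0, 0, -0.1], [0, 0, 0]]
    - [[0, 0, -0.15], [0, 0, 0]]
    - [[0, 0, -0.2], [0, 0, 0]]
    - [[0, 0, -0.25], [0, 0, 0]]
    - [[0, 0, -0.3], [0, 0, 0]]
    - [[0, 0, -0.3], [0, 0, 0]]
    - [[0, 0, -0.3], [0, 0, 0]]
  hand: 0.22

```text
t: 51.43
tool_pos: [0.4391, 0.3647, 0.2457]
tool_rot: [[-0.703, 0.711, 0.005], [0.711, 0.703, 0.002], [-0.002, 0.004, -1.0]]
wrist_force: [-0.0, -0.2, -0.3]
width: 0.218
finger_force: 0.0
```

Run:
```python
from h import *
s,im=snap('wrist','w11.png'); print(s['t'],s['tool_pos'],s['width'],s['finger_force'],s['wrist_force']); K,T=cam('wrist',s)
hsv=cv2.cvtColor(im,cv2.COLOR_RGB2HSV); bl=((hsv[...,0]>100)&(hsv[...,0]<130)&(hsv[...,1]>120)&(hsv[...,2]>30)).astype('uint8')
c=max(cv2.findContours(bl,0,1)[0],key=cv2.contourArea); X=ray(K,T,c[:,0],.052)[:,:2].astype('float32'); print(cv2.minAreaRect(X))
st,it=snap('top','top4.png'); si,sd=snap('side')
a=np.hstack([cv2.resize(im[60:360,170:520],(400,343)),cv2.resize(sd[220:370,150:325],(400,343))]); b=cv2.resize(it[90:310,150:510],(800,489))[:257*2]
cv2.imwrite('pics/fin.png',cv2.resize(np.vstack([a,b]),(760,600))[...,::-1])
```

```text
51.4333 [0.43905516 0.36471301 0.24567219] 0.21826724019756027 0.0 [-0.03878696 -0.18309152 -0.25516855]
((0.4192869961261749, 0.3476179242134094), (0.07767249643802643, 0.07587248831987381), 89.30278778076172)
```

View pics/fin.png

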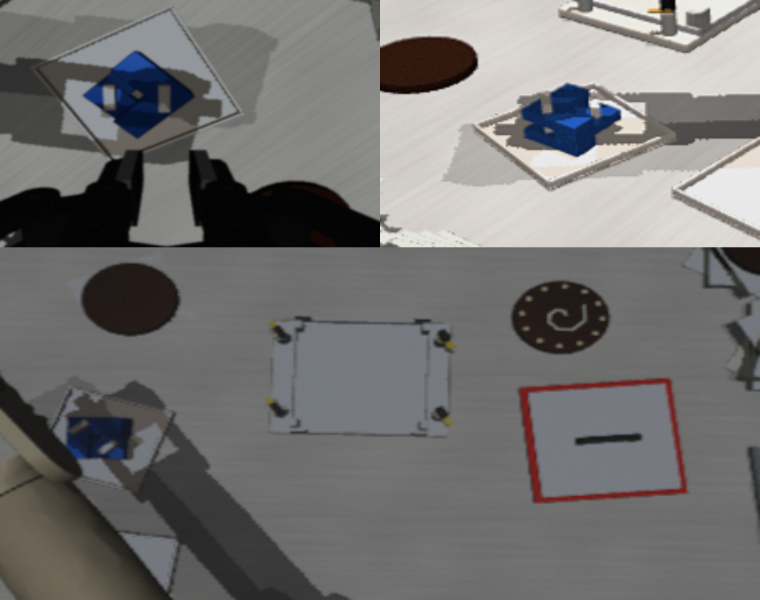

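The last composite shows a flat, three-layer square pile in the tray and an empty housing with all tabs out. The cover lies flat on the board and both discs are in place, so I'm handing in.

```bash
python3 -c "
from station import bot; print(bot.finish_job())"
```

```text
the job is handed in; nothing more can be done
None
```

I handed the job in at about 51 s, with no verdict shown: all four screws are loosened (about 2.15–2.18 rad), the cover lies flat, handle up, on the red board, the three blue corners are stacked alternately in the farther wash tray, and both discs are where they started.

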